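# Peg the lids in the dish dryer and start it

## Task

Peg every lid in the drying rack to the post beside it, so that the blower cannot blow it away: one spring peg from the table on each lid, its jaws well over the front ends of both lid and post. Then turn the blower's timer knob clockwise to its stop and let it spring back, slide the safety shutter fully aside, press the start button fully down, and slide the shutter fully back over it. Put the pegs that are left over away in the shallow metal tray; leave every lid where it is and don't knock the other kitchen things about.

Things in the scene. Friction and masses are not known exactly. Their poses are not given: they have to be found in the camera images.
- rack: Fixed steel drying rack. Origin under its middle; x points away from its front (which faces the robot), y left, z up. Upright slots 1 to 4 run along x at y = -120, -40, 40, 120 mm. Each slot's left wall, a 3 mm plate, z 10 to 55 mm, reaches forward to x = -70 mm: its front is the slot's POST. The right wall starts at x = -23 mm, the 10 mm thick base slab at x = -30 mm, so jaws have room.
- lid1: White food-box lid (or None: absent), 140 x 78 x 4 mm, on edge in rack slot 1. Origin: middle of its lower edge, 10 mm above the table; x along it, away from the rack's front; y through it; z up. Front edge at x = -70 mm, flush with the post (+-2 mm), which stands on its +y side 0 to 2 mm away. Lid and post are 8 to 9 mm thick together; the middle of their front ends: rack x = -70 mm, y = slot y + 2 mm.
- lid2: White food-box lid (or None: absent), 140 x 78 x 4 mm, on edge in rack slot 2. Origin: middle of its lower edge, 10 mm above the table; x along it, away from the rack's front; y through it; z up. Front edge at x = -70 mm, flush with the post (+-2 mm), which stands on its +y side 0 to 2 mm away. Lid and post are 8 to 9 mm thick together; the middle of their front ends: rack x = -70 mm, y = slot y + 2 mm.
- lid3: White food-box lid (or None: absent), 140 x 78 x 4 mm, on edge in rack slot 3. Origin: middle of its lower edge, 10 mm above the table; x along it, away from the rack's front; y through it; z up. Front edge at x = -70 mm, flush with the post (+-2 mm), which stands on its +y side 0 to 2 mm away. Lid and post are 8 to 9 mm thick together; the middle of their front ends: rack x = -70 mm, y = slot y + 2 mm.
- lid4: White food-box lid (or None: absent), 140 x 78 x 4 mm, on edge in rack slot 4. Origin: middle of its lower edge, 10 mm above the table; x along it, away from the rack's front; y through it; z up. Front edge at x = -70 mm, flush with the post (+-2 mm), which stands on its +y side 0 to 2 mm away. Lid and post are 8 to 9 mm thick together; the middle of their front ends: rack x = -70 mm, y = slot y + 2 mm.
- peg1: Wooden spring peg, 30 to 55 g, lying with its hinge axis (z) upright, 32 mm tall. Origin on the hinge axis at its underside; x points to the jaw tips (40 mm ahead), the two tails end 43 mm behind; y is the way it opens. All five pegs alike. At rest the jaws are shut (2 mm apart at their 6 mm long tip pads) and the tails splay to 46 mm over their ends.
- peg2: Wooden spring peg, 30 to 55 g, lying with its hinge axis (z) upright, 32 mm tall. Origin on the hinge axis at its underside; x points to the jaw tips (40 mm ahead), the two tails end 43 mm behind; y is the way it opens. All five pegs alike. Squeeze the tails 22 to 30 mm behind the hinge (about 12 N; up to 35 N does no harm) until they stop: they are then parallel and 22 mm wide.
- peg3: Wooden spring peg, 30 to 55 g, lying with its hinge axis (z) upright, 32 mm tall. Origin on the hinge axis at its underside; x points to the jaw tips (40 mm ahead), the two tails end 43 mm behind; y is the way it opens. All five pegs alike. Squeezed to the stop, the jaws stand 23 mm apart at the tips; let go, they snap shut. The hinge pin is 7 mm thick.
- peg4: Wooden spring peg, 30 to 55 g, lying with its hinge axis (z) upright, 32 mm tall. Origin on the hinge axis at its underside; x points to the jaw tips (40 mm ahead), the two tails end 43 mm behind; y is the way it opens. All five pegs alike. A peg on a lid and post is 40 mm wide over its tails. A knocked peg may lie with z down: just as good.
- peg5: Wooden spring peg, 30 to 55 g, lying with its hinge axis (z) upright, 32 mm tall. Origin on the hinge axis at its underside; x points to the jaw tips (40 mm ahead), the two tails end 43 mm behind; y is the way it opens. All five pegs alike. A peg on a lid and post is 40 mm wide over its tails. A knocked peg may lie with z down: just as good.
- dryer: Fixed white blower unit with a control panel. Origin under its middle; x points away from its front, y left. Panel 50 mm above the table; behind it a hood 150 mm tall, from x = +50 mm. Knob, button and shutter lie in one row at x = -35 mm: knob at y = 75 mm, button at y = -20 mm.
- tray: Fixed shallow open aluminium tray for spare pegs, 130 mm (its x) x 120 mm (y) x 30 mm tall, walls and floor 4 mm thick. Origin under its middle.
- timer (a joint): Spring-return timer knob on an upright axis: 0 at rest, grows clockwise seen from above to a hard stop at 1.2 rad (0.1 N m there); springs back when let go.
- timer_grip (a point): On the knob's axis, 78 mm above the table, 10 mm under the top of its bar grip. The bar is 46 mm long, 13 mm thick, 26 mm tall; at rest its length lies along the dryer's x.
- shutter (a joint): Safety shutter over the start button: 0 = fully over it, grows as it slides to the dryer's right (-y) to 0.045 m, fully open; it stays where left (1.5 N friction). May start a few mm open.
- shutter_rib (a point): In the finger rib on the shutter, 78 mm above the table, 9 mm under the rib's top. The rib is 10 mm thick along the dryer's y, 30 mm long along its x, and stands 22 mm above the 36 mm wide shutter plate (plate top 65 mm above the table), 12 mm to the right of the plate's middle.
- start (a joint): Start button, travel: 0 = up, 0.006 m = fully down (about 5 N); springs back.
- start_top (a point): Centre of the start button's top, 24 mm across, about 60 mm above the table; under the shutter plate until that is slid aside.
- sponge: Washing-up sponge 90 x 60 x 30 mm; belongs where it is. Origin: middle of its underside.
- soap: Clear washing-up bottle, 60 mm across, 170 mm tall; belongs where it is. Origin: middle of its underside.
- shaker: White salt shaker, 40 mm across, 66 mm tall; belongs where it is. Origin: middle of its underside.

How it is judged:
On the way, in this order (a step that is already met when the one before it is completed fails the run):
1. every lid in the rack is held to its post by a peg (((x of peg1 in the frame of lid1 above -0.105 m and y of peg1 in the frame of lid1 between -0.012 and 0.016 m and contact force between peg1 and lid1 above 1.5 N and contact force between peg1 and rack above 1.5 N and linear speed of peg1 below 0.03 m/s) or (x of peg2 in the frame of lid1 above -0.105 m and y of peg2 in the frame of lid1 between -0.012 and 0.016 m and contact force between peg2 and lid1 above 1.5 N and contact force between peg2 and rack above 1.5 N and linear speed of peg2 below 0.03 m/s) or (x of peg3 in the frame of lid1 above -0.105 m and y of peg3 in the frame of lid1 between -0.012 and 0.016 m and contact force between peg3 and lid1 above 1.5 N and contact force between peg3 and rack above 1.5 N and linear speed of peg3 below 0.03 m/s) or (x of peg4 in the frame of lid1 above -0.105 m and y of peg4 in the frame of lid1 between -0.012 and 0.016 m and contact force between peg4 and lid1 above 1.5 N and contact force between peg4 and rack above 1.5 N and linear speed of peg4 below 0.03 m/s) or (x of peg5 in the frame of lid1 above -0.105 m and y of peg5 in the frame of lid1 between -0.012 and 0.016 m and contact force between peg5 and lid1 above 1.5 N and contact force between peg5 and rack above 1.5 N and linear speed of peg5 below 0.03 m/s)) and ((x of peg1 in the frame of lid2 above -0.105 m and y of peg1 in the frame of lid2 between -0.012 and 0.016 m and contact force between peg1 and lid2 above 1.5 N and contact force between peg1 and rack above 1.5 N and linear speed of peg1 below 0.03 m/s) or (x of peg2 in the frame of lid2 above -0.105 m and y of peg2 in the frame of lid2 between -0.012 and 0.016 m and contact force between peg2 and lid2 above 1.5 N and contact force between peg2 and rack above 1.5 N and linear speed of peg2 below 0.03 m/s) or (x of peg3 in the frame of lid2 above -0.105 m and y of peg3 in the frame of lid2 between -0.012 and 0.016 m and contact force between peg3 and lid2 above 1.5 N and contact force between peg3 and rack above 1.5 N and linear speed of peg3 below 0.03 m/s) or (x of peg4 in the frame of lid2 above -0.105 m and y of peg4 in the frame of lid2 between -0.012 and 0.016 m and contact force between peg4 and lid2 above 1.5 N and contact force between peg4 and rack above 1.5 N and linear speed of peg4 below 0.03 m/s) or (x of peg5 in the frame of lid2 above -0.105 m and y of peg5 in the frame of lid2 between -0.012 and 0.016 m and contact force between peg5 and lid2 above 1.5 N and contact force between peg5 and rack above 1.5 N and linear speed of peg5 below 0.03 m/s)) and ((x of peg1 in the frame of lid3 above -0.105 m and y of peg1 in the frame of lid3 between -0.012 and 0.016 m and contact force between peg1 and lid3 above 1.5 N and contact force between peg1 and rack above 1.5 N and linear speed of peg1 below 0.03 m/s) or (x of peg2 in the frame of lid3 above -0.105 m and y of peg2 in the frame of lid3 between -0.012 and 0.016 m and contact force between peg2 and lid3 above 1.5 N and contact force between peg2 and rack above 1.5 N and linear speed of peg2 below 0.03 m/s) or (x of peg3 in the frame of lid3 above -0.105 m and y of peg3 in the frame of lid3 between -0.012 and 0.016 m and contact force between peg3 and lid3 above 1.5 N and contact force between peg3 and rack above 1.5 N and linear speed of peg3 below 0.03 m/s) or (x of peg4 in the frame of lid3 above -0.105 m and y of peg4 in the frame of lid3 between -0.012 and 0.016 m and contact force between peg4 and lid3 above 1.5 N and contact force between peg4 and rack above 1.5 N and linear speed of peg4 below 0.03 m/s) or (x of peg5 in the frame of lid3 above -0.105 m and y of peg5 in the frame of lid3 between -0.012 and 0.016 m and contact force between peg5 and lid3 above 1.5 N and contact force between peg5 and rack above 1.5 N and linear speed of peg5 below 0.03 m/s)) and ((x of peg1 in the frame of lid4 above -0.105 m and y of peg1 in the frame of lid4 between -0.012 and 0.016 m and contact force between peg1 and lid4 above 1.5 N and contact force between peg1 and rack above 1.5 N and linear speed of peg1 below 0.03 m/s) or (x of peg2 in the frame of lid4 above -0.105 m and y of peg2 in the frame of lid4 between -0.012 and 0.016 m and contact force between peg2 and lid4 above 1.5 N and contact force between peg2 and rack above 1.5 N and linear speed of peg2 below 0.03 m/s) or (x of peg3 in the frame of lid4 above -0.105 m and y of peg3 in the frame of lid4 between -0.012 and 0.016 m and contact force between peg3 and lid4 above 1.5 N and contact force between peg3 and rack above 1.5 N and linear speed of peg3 below 0.03 m/s) or (x of peg4 in the frame of lid4 above -0.105 m and y of peg4 in the frame of lid4 between -0.012 and 0.016 m and contact force between peg4 and lid4 above 1.5 N and contact force between peg4 and rack above 1.5 N and linear speed of peg4 below 0.03 m/s) or (x of peg5 in the frame of lid4 above -0.105 m and y of peg5 in the frame of lid4 between -0.012 and 0.016 m and contact force between peg5 and lid4 above 1.5 N and contact force between peg5 and rack above 1.5 N and linear speed of peg5 below 0.03 m/s))), for 0.3 s.
2. the timer knob is turned to its stop (value of joint timer above 1.12 rad), for 0.05 s.
3. the timer knob has sprung back (value of joint timer below 0.08 rad), for 0.1 s.
4. the shutter is slid fully aside (value of joint shutter above 0.039 m), for 0.1 s.
5. the start button is pressed fully down (value of joint start above 0.0048 m), for 0.05 s.
At the end, for the whole second after the job is handed in: A resting peg grips each lid and its post (jaw tips 5 mm or more past the front edge, over 1.5 N on lid and on rack); all other pegs rest in the tray; lids upright, within 15 mm of their start; knob back (below 0.08 rad), button up, shutter shut to 5 mm (all of step 1 and ((x of peg1 in the frame of tray between -0.065 and 0.065 m and y of peg1 in the frame of tray between -0.06 and 0.06 m and z of peg1 in the frame of tray below 0.08 m and linear speed of peg1 below 0.03 m/s) or contact force between peg1 and lid1 above 1.5 N or contact force between peg1 and lid2 above 1.5 N or contact force between peg1 and lid3 above 1.5 N or contact force between peg1 and lid4 above 1.5 N) and ((x of peg2 in the frame of tray between -0.065 and 0.065 m and y of peg2 in the frame of tray between -0.06 and 0.06 m and z of peg2 in the frame of tray below 0.08 m and linear speed of peg2 below 0.03 m/s) or contact force between peg2 and lid1 above 1.5 N or contact force between peg2 and lid2 above 1.5 N or contact force between peg2 and lid3 above 1.5 N or contact force between peg2 and lid4 above 1.5 N) and ((x of peg3 in the frame of tray between -0.065 and 0.065 m and y of peg3 in the frame of tray between -0.06 and 0.06 m and z of peg3 in the frame of tray below 0.08 m and linear speed of peg3 below 0.03 m/s) or contact force between peg3 and lid1 above 1.5 N or contact force between peg3 and lid2 above 1.5 N or contact force between peg3 and lid3 above 1.5 N or contact force between peg3 and lid4 above 1.5 N) and ((x of peg4 in the frame of tray between -0.065 and 0.065 m and y of peg4 in the frame of tray between -0.06 and 0.06 m and z of peg4 in the frame of tray below 0.08 m and linear speed of peg4 below 0.03 m/s) or contact force between peg4 and lid1 above 1.5 N or contact force between peg4 and lid2 above 1.5 N or contact force between peg4 and lid3 above 1.5 N or contact force between peg4 and lid4 above 1.5 N) and ((x of peg5 in the frame of tray between -0.065 and 0.065 m and y of peg5 in the frame of tray between -0.06 and 0.06 m and z of peg5 in the frame of tray below 0.08 m and linear speed of peg5 below 0.03 m/s) or contact force between peg5 and lid1 above 1.5 N or contact force between peg5 and lid2 above 1.5 N or contact force between peg5 and lid3 above 1.5 N or contact force between peg5 and lid4 above 1.5 N) and distance of each of lid1, lid2, lid3, lid4 from where it was at the start of the episode below 0.015 m and angle between each of lid1, lid2, lid3, lid4's own z axis and vertical below 0.2 rad and value of joint shutter below 0.005 m and value of joint timer below 0.08 rad and value of joint start below 0.0015 m); the robot touches nothing.
It fails at once if a bystander is pushed over 60 mm away (distance of any of sponge, soap, shaker from where it was at the start of the episode above 0.06 m).
It fails at once if a bystander is tipped over (angle between any of sponge, soap, shaker's own z axis and vertical above 0.6 rad).
Of lid1, lid2, lid3, lid4 only 2 to 4 are there at a start; the rules pass over those that are not, and their reading is None.
At some moment in a run one of peg1, peg2, peg3, peg4, peg5 may be knocked a few centimetres aside while the robot is not near it.
Once in a run the grip may slacken for a moment while it holds something.
It also fails if it takes over 208 s, if anything falls off the work surface, if the arm or the gripper's body presses on something with over 40 N, if the wrist force passes 120 N, or if a joint passes its speed limit or range.

## Robot

A 6-joint arm with a two-finger parallel gripper is mounted at the origin on the work surface. World frame = base frame: x ahead of the robot, y to its left, z up, the work surface at z = 0. Lengths are in m, angles in rad, forces in N, time in s.
With the tool pointing down it reaches from about 0.375 to 0.975 m from the base axis. Payload 3.8 kg.
Tool frame: the origin (TCP) lies at the very end of the fingers, on their centre line; the grasp point (between the pads) lies 19 mm behind it (bot.pinch_z is the distance from the TCP to the grasp point, in m); x points along the fingers, y is the direction in which the jaws open and shut, and the axes are right-handed (so a half turn about x gives the same grasp; the last joint's range is limited). The gripper opens to 85 mm and grips with 20 to 120 N. Pads are 22 mm wide; open, the fingers measure 114 mm over their backs; the gripper's body (76 mm by 85 mm) begins 54 mm behind the grasp point. The pads swing forward as they close: fully open they stand 13 mm farther back than shut.
Start: joints at [1.256, 0.264, 1.604, -0, 1.274, -0.037], TCP at [0.185, 0.649, 0.231] pointing down, gripper open.
Joint ranges: [-2.63, 2.63], [-0.94, 2.18], [0.31, 2.57], [-1.31, 4.45], [0, 2.66], [-2.55, 2.55]. Speed limits (rad/s): [2.57, 2.57, 3.14, 3.14, 3.14, 3.14].

## Interface

Orientations are given as a rotation vector (axis times angle).
In Python, from workcell import monitor, imaging, finish_job, bot gives the robot as it stands.
- The arm moves only by the tool jog_arm, never from a script. Its argument "rows" is a list of rows, each a list of 7 numbers: the shift along the tool's x, y, z in m, then the turn, a rotation vector about the tool's x, y, z in rad, then the opening in per cent of the stroke, from 0 (shut) to 100 (fully open). A call has 1 to 20 rows; each row is the pose to reach, as a shift and turn from the pose measured when the call began, along the tool's axes at that moment; what a row does not reach only later rows make up. A row lasts 1/10 s, in which the tool goes at most 50 mm and 8.59 degrees, less where a joint would pass 70% of its speed; a pose out of reach is approached as far as the arm can. A call with a gripper value outside its range is refused whole. The fingers move at their own pace and stop on an object; "force" is the grip in N (left out, the last holds). Time passes only in rows, so rows that repeat a pose let the fingers close. It gives the time, the measured TCP pose, the force and the opening at its end, in the units of the state.
- monitor.read_state(): the state, without advancing time (a new reading comes with each control period).
- imaging.read_camera(name): name is "scene" or "top" or "wrist"; returns the picture (480x640x3 uint8, blue, green, red); there is no depth.
- imaging.camera_params(name): a dict with "fx", "fy", "cx", "cy" (pixels), "T" (4x4, takes a point from camera to world coordinates); the wrist camera has in their place "T_tool_cam" (4x4, takes a point from camera to tool coordinates, whose origin is the TCP and whose axes are the tool frame's). Camera axes: x right, y down, z forward; pixel columns grow to the right and rows downward; lengths in m; the calibration is good to about 2 mm. A picture is of the moment at which its call begins: read the wrist's pose just before it. camera_params takes no time and is no camera call.
- finish_job(): hands the job in, once; it reports no verdict.
The state is a dict: "time": time; "q": joint angles; "joint_vel": joint speeds; "joint_torque": joint torques, N m; "tool_pos": TCP position; "tcp_rot": TCP orientation; "wrist_force": force on the tool from outside, world axes, zero at the start; "torque": the same for the moment, N m; "width": opening from 0.0 (shut) to 1.0 (fully open).
Only numpy, scipy, OpenCV 4.12 (cv2) and the standard library are available. Lean on these libraries where they do the work, as an engineer would, in place of code of your own. Each camera call takes 0.05 s, during which the arm holds its last target. There are 200 camera calls.

## Working session

There is one attempt and no reset: what is moved stays moved. The work goes in short steps, Python scripts to look and compute and a tool call to move; the robot and the scene stay as the last step left them, time stands still between calls to the robot, and variables do not carry over. Pictures are saved under pics/ and viewed, about 12 in all and at most 16, crops included, and the job is handed in when it is done.

Besides the shell and the picture viewer there is one more tool, called as name([rows], argument=value, ...), one row to a line, values as JSON. jog_arm: Moves the arm, as the interface text tells. Its arguments: {"type":"object","properties":{"rows":{"type":"array","items":{"type":"array","items":{"type":"number"}}},"force":{"type":"number"}},"required":["rows"]}

```bash
ls; mkdir -p pics; cat > h.py <<'E'
import numpy as np, cv2
from scipy.spatial.transform import Rotation as R
from workcell import monitor, imaging, finish_job, bot
def ray(name,uv,z,st=None):
    p=imaging.camera_params(name)
    if name=="wrist":
        T=np.eye(4);T[:3,:3]=R.from_rotvec(st["tcp_rot"]).as_matrix();T[:3,3]=st["tool_pos"];T=T@p["T_tool_cam"]
    else: T=np.array(p["T"])
    uv=np.atleast_2d(uv).astype(float)
    d=np.c_[(uv[:,0]-p["cx"])/p["fx"],(uv[:,1]-p["cy"])/p["fy"],np.ones(len(uv))]@T[:3,:3].T
    o=T[:3,3]
    return o+d*((z-o[2])/d[:,2])[:,None]
def tool():
    s=monitor.read_state(); return s,np.array(s["tool_pos"]),R.from_rotvec(s["tcp_rot"]).as_matrix()
def down(yaw):
    # tool x down; tool y at angle yaw in world
    y=np.array([np.cos(yaw),np.sin(yaw),0]);x=np.array([0,0,-1.]);return np.c_[x,y,np.cross(x,y)]
def go(p,M=None):
    s,t,A=tool(); d=A.T@(np.array(p)-t); r=np.zeros(3) if M is None else R.from_matrix(A.T@M).as_rotvec()
    print("shift",d.round(4),"turn",r.round(4),"deg",np.degrees(np.linalg.norm(r)).round(1)); return d,r
E
python3 - <<'E'
from h import *
for n in("top","scene"):
    im=imaging.read_camera(n);cv2.imwrite(f"pics/{n}0.png",im)
    p=imaging.camera_params(n);print(n,p["fx"],p["cx"],p["cy"],np.round(p["T"],3).tolist())
print(np.round(imaging.camera_params("wrist")["T_tool_cam"],3).tolist(),imaging.camera_params("wrist")["fx"],bot.pinch_z)
print(monitor.read_state())
E
```

```text
pics
top 604.000798213997 321.25318292937544 237.71282546678893 [[0.027, -0.991, 0.13, 0.275], [-1.0, -0.026, 0.003, 0.093], [0.0, -0.13, -0.991, 1.763], [0.0, 0.0, 0.0, 1.0]]
scene 535.0246895290909 314.788498471548 233.77391645454978 [[0.843, 0.306, -0.443, 1.057], [0.538, -0.446, 0.715, -0.818], [0.021, -0.841, -0.54, 0.776], [0.0, 0.0, 0.0, 1.0]]
[[-0.001, -0.318, 0.948, -0.144], [1.0, -0.001, 0.0, -0.0], [0.001, 0.948, 0.318, -0.084], [0.0, 0.0, 0.0, 1.0]] 405.2473890348755 0.0187
{'time': 0.1, 'q': array([ 1.25606898e+00,  2.64696744e-01,  1.60529935e+00,  1.29520007e-05,
        1.27373448e+00, -3.68600391e-02]), 'joint_vel': array([-1.30351507e-03, -1.25496574e-03, -3.90400987e-03, -6.03596324e-04,
       -6.10966004e-05, -1.48070178e-04]), 'joint_torque': array([ 6.57597029e-04, -5.16710722e+01, -3.68590450e+01,  4.13225098e-05,
        6.37665376e-03, -1.61739575e-05]), 'tool_pos': array([0.18491006, 0.64844791, 0.23004036]), 'tcp_rot': array([ 0.21646808,  1.56015511, -0.21978007]), 'wrist_force': array([-0.5929129 , -0.87052749, -1.1912934 ]), 'torque': array([-0.00291998,  0.02509802,  0.00192965]), 'width': 1.0003928493807475}
```

View pics/top0.png

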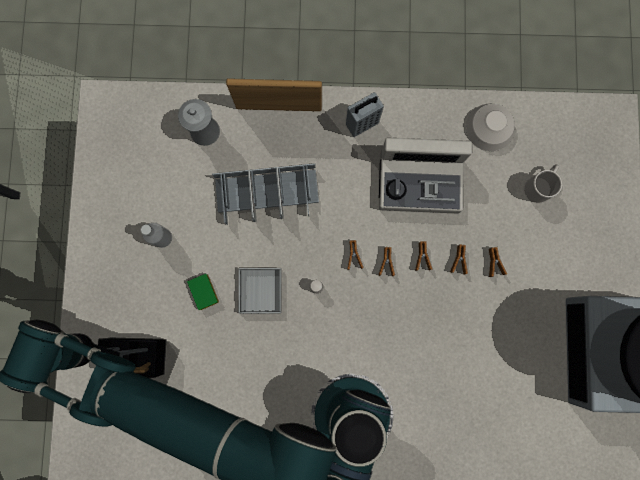

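View pics/scene0.png

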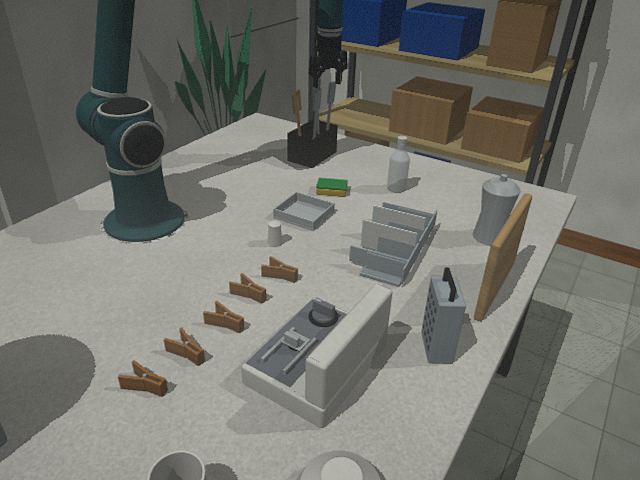

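Top view: rack at (265,190), tray (258,290), five pegs along row 258, dryer (422,177), sponge (201,291), shaker (315,286), soap (152,235). Now zoom on the rack from both views and measure.

```bash
python3 - <<'E'
from h import *
im=cv2.imread("pics/top0.png");s=cv2.imread("pics/scene0.png")
a=cv2.resize(im[130:310,200:330],None,fx=3.3,fy=3.3,interpolation=cv2.INTER_CUBIC)
b=cv2.resize(s[190:300,340:450],None,fx=3.3,fy=3.3,interpolation=cv2.INTER_CUBIC)
c=cv2.resize(im[135:215,370:475],None,fx=3,fy=3,interpolation=cv2.INTER_CUBIC)
o=np.zeros((600,800,3),np.uint8);o[:a.shape[0],:a.shape[1]]=a[:600];o[:b.shape[0],435:435+b.shape[1]]=b[:,:365];o[360:,435:750]=c[:,:315]
cv2.imwrite("pics/z1.png",o)
# pegs by orange hue
hsv=cv2.cvtColor(im,cv2.COLOR_BGR2HSV)
m=cv2.inRange(hsv,(3,90,50),(22,255,255));m[:220]=0;m[300:]=0;m[:,:330]=0;m[:,520:]=0
n,l,st,ce=cv2.connectedComponentsWithStats(m)
for i in range(1,n):
    if st[i,4]>10: print(st[i],ce[i].round(1),ray("top",ce[i],.03).round(3)[0,:2])
E
```

```text
[347 240  16  30 156] [353.8 253.9] [0.458 0.004]
[416 241  16  30 162] [423.2 254.8] [ 0.46  -0.196]
[452 244  16  30 153] [460.7 258.3] [ 0.453 -0.304]
[379 247  16  29 151] [386.9 260.7] [ 0.441 -0.092]
[491 247  16  30 145] [496.1 260.8] [ 0.449 -0.406]
```

View pics/z1.png

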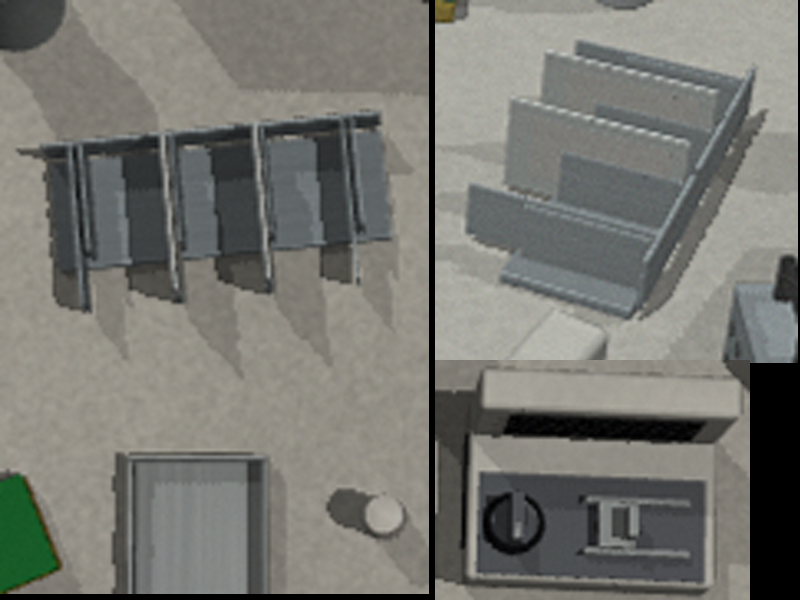

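Lids stand in slots 2 and 3 only (tall white edges at columns ~262 and ~170 of the crop); slots 1 and 4 are empty. Jaws of the pegs point away from the robot. Next: wrist views.

```bash
python3 - <<'E'
from h import *
s,t,A=tool();print(A.round(3))
for uv,z in(((281,205),.055),((258,292),.03),((395,188),.085),((435,189),.08),((422,177),.05)): print(uv,ray("top",uv,z).round(3))
go([.48,.27,.29],down(np.pi/2))
E
```

```text
[[-0.001  0.274  0.962]
 [-0.002  0.962 -0.274]
 [-1.    -0.002 -0.   ]]
(281, 205) [[0.591 0.217 0.055]]
(258, 292) [[0.341 0.276 0.03 ]]
(395, 188) [[ 0.643 -0.106  0.085]]
(435, 189) [[ 0.644 -0.221  0.08 ]]
(422, 177) [[ 0.685 -0.188  0.05 ]]
shift [-0.0594 -0.2831  0.3876] turn [-0.2779 -0.0004  0.0021] deg 15.9
```

jog_arm([
  [-0.06, -0.283, 0.388, -0.278, 0, 0, 100],
  [-0.06, -0.283, 0.388, -0.278, 0, 0, 100],
  [-0.06, -0.283, 0.388, -0.278, 0, 0, 100],
  [-0.06, -0.283, 0.388, -0.278, 0, 0, 100],
  [-0.06, -0.283, 0.388, -0.278, 0, 0, 100],
  [-0.06, -0.283, 0.388, -0.278, 0, 0, 100],
  [-0.06, -0.283, 0.388, -0.278, 0, 0, 100],
  [-0.06, -0.283, 0.388, -0.278, 0, 0, 100],
  [-0.06, -0.283, 0.388, -0.278, 0, 0, 100],
  [-0.06, -0.283, 0.388, -0.278, 0, 0, 100],
  [-0.06, -0.283, 0.388, -0.278, 0, 0, 100],
  [-0.06, -0.283, 0.388, -0.278, 0, 0, 100],
  [-0.06, -0.283, 0.388, -0.278, 0, 0, 100],
])

```text
time: 1.4
tool_pos: [0.4797, 0.2705, 0.29]
tcp_rot: [-0.002, 1.573, -0.001]
wrist_force: [-0.5, 0.4, 0.9]
width: 0.999
```

```bash
python3 - <<'E'
from h import *
s=monitor.read_state();im=imaging.read_camera("wrist");cv2.imwrite("pics/w1.png",im);np.save("w1.npy",np.r_[s["tool_pos"],s["tcp_rot"]])
print(s["tool_pos"],s["time"])
go([.42,-.2,.29],down(np.pi/2))
E
```

```text
[0.47968887 0.27052246 0.29002288] 1.4
shift [ 0.0011 -0.4708 -0.0602] turn [ 0.0015 -0.0018  0.002 ] deg 0.2
```

View pics/w1.png

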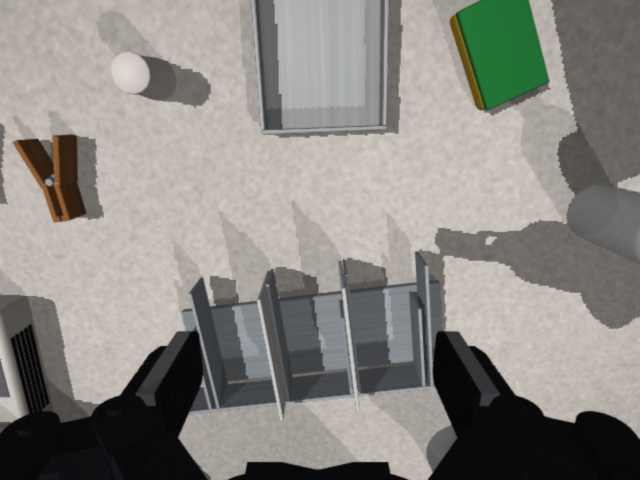

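Wrist view: the rack's posts end at about (198,282), (269,275), (342,263), (420,255); lids are the white edges beside the middle two. The tray is at (325,65).

jog_arm([
  [0, -0.471, -0.06, 0, 0, 0, 100],
  [0, -0.471, -0.06, 0, 0, 0, 100],
  [0, -0.471, -0.06, 0, 0, 0, 100],
  [0, -0.471, -0.06, 0, 0, 0, 100],
  [0, -0.471, -0.06, 0, 0, 0, 100],
  [0, -0.471, -0.06, 0, 0, 0, 100],
  [0, -0.471, -0.06, 0, 0, 0, 100],
  [0, -0.471, -0.06, 0, 0, 0, 100],
  [0, -0.471, -0.06, 0, 0, 0, 100],
  [0, -0.471, -0.06, 0, 0, 0, 100],
  [0, -0.471, -0.06, 0, 0, 0, 100],
  [0, -0.471, -0.06, 0, 0, 0, 100],
])

```text
time: 2.65
tool_pos: [0.4203, -0.1993, 0.2908]
tcp_rot: [-0.002, 1.573, 0.001]
wrist_force: [-0.6, -0.7, -0.2]
width: 0.998
```

```bash
python3 - <<'E'
from h import *
s=monitor.read_state();im=imaging.read_camera("wrist");cv2.imwrite("pics/w2.png",im);np.save("w2.npy",np.r_[s["tool_pos"],s["tcp_rot"]])
print(s["tool_pos"],s["time"])
w1=cv2.imread("pics/w1.png")
o=np.zeros((600,800,3),np.uint8)
a=cv2.resize(w1[240:340,180:445],None,fx=3,fy=3,interpolation=cv2.INTER_CUBIC);o[:300,:795]=a
o[300:600,:]=cv2.resize(im[60:300],(800,300),interpolation=cv2.INTER_CUBIC)
cv2.imwrite("pics/z2.png",o)
E
```

```text
[ 0.42032617 -0.1992875   0.29076459] 2.65
```

View pics/z2.png

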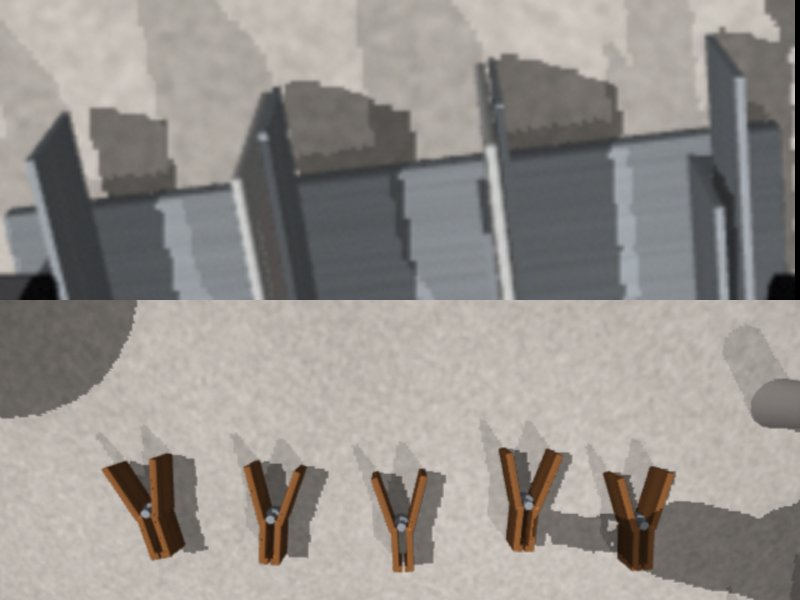

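```bash
cat >> h.py <<'E'
def pegs(im,st,z=.032):
    hsv=cv2.cvtColor(im,cv2.COLOR_BGR2HSV)
    full=cv2.inRange(hsv,(3,90,20),(25,255,255))
    top=cv2.inRange(hsv,(3,90,105),(25,255,255))
    n,l,s,c=cv2.connectedComponentsWithStats(cv2.dilate(full,np.ones((3,3))))
    out=[]
    for i in range(1,n):
        if s[i,4]<300: continue
        v,u=np.nonzero((l==i)&(top>0))
        if len(u)<60: continue
        P=ray("wrist",np.c_[u,v],z,st)[:,:2]
        c=P.mean(0);w,V=np.linalg.eigh(np.cov((P-c).T));a=V[:,1]
        if a[0]<0:a=-a
        t=(P-c)@a; b=(P-c)@np.array([-a[1],a[0]])
        lo,hi=t.min(),t.max()
        wt,wf=np.ptp(b[t<lo+.012]),np.ptp(b[t>hi-.012])
        if wf>wt: a=-a;lo,hi=-hi,-lo   # tails are the wide end
        h=c+a*((lo+43e-3)+(hi-40e-3))/2
        out.append((h,np.arctan2(a[1],a[0]),hi-lo,wt,wf,len(u)))
        print("hinge",h.round(4),"yaw deg",np.degrees(out[-1][1]).round(1),"len",round(hi-lo,4),"w",wt.round(3),wf.round(3),len(u))
    return out
E
python3 - <<'E'
from h import *
a=np.load("w1.npy");st1=dict(tool_pos=a[:3],tcp_rot=a[3:])
a=np.load("w2.npy");st2=dict(tool_pos=a[:3],tcp_rot=a[3:])
o=np.array([180,240])
pp=np.array([(30,157),(262,133),(495,103),(740,78)])/3+o
P=ray("wrist",pp,.055,st1);print("posts",P.round(4).tolist())
L=ray("wrist",np.array([(237,182),(490,150)])/3+o,.088,st1);print("lids",L.round(4).tolist())
f=np.polyfit(P[:,1],P[:,0],1);print("yaw",np.degrees(-np.arctan(f[0])))
pegs(cv2.imread("pics/w2.png"),st2)
pins=np.array([(148,512),(271,517),(401,523),(528,504),(642,522)])
print("pins",ray("wrist",(pins-[0,300])/1.25+[0,60],.032,st2).round(4)[:,:2].tolist())
print("pegs w1");pegs(cv2.imread("pics/w1.png"),st1)
E
```

```text
posts [[0.5649, 0.141, 0.055], [0.556, 0.2202, 0.055], [0.5451, 0.2985, 0.055], [0.5361, 0.3796, 0.055]]
lids [[0.5586, 0.2162, 0.088], [0.5477, 0.2949, 0.088]]
yaw 6.976656125757816
hinge [ 0.4398 -0.0918] yaw deg -3.2 len 0.0815 w 0.044 0.017 840
hinge [ 0.4471 -0.4055] yaw deg 9.3 len 0.0824 w 0.044 0.017 798
hinge [ 0.4519 -0.3036] yaw deg -5.8 len 0.0817 w 0.044 0.017 805
hinge [0.4309 0.0059] yaw deg 109.0 len 0.0474 w 0.026 0.082 368
hinge [ 0.4587 -0.1948] yaw deg 2.0 len 0.0815 w 0.044 0.017 846
pins [[0.4459, -0.4032], [0.45, -0.3024], [0.455, -0.1952], [0.4387, -0.0914], [0.4539, 0.0042]]
pegs w1
hinge [0.3503 0.407 ] yaw deg 24.7 len 0.0834 w 0.007 0.006 280
hinge [0.4565 0.0053] yaw deg 6.4 len 0.0818 w 0.044 0.017 881
```

```bash
python3 - <<'E'
from h import *
y=np.radians(6.4)
go([.4307,.0024,.1],down(np.pi/2+y));go([.4307,.0024,.004],down(np.pi/2+y))
E
```

```text
shift [0.1906 0.2014 0.0112] turn [-0.1089 -0.0022  0.0008] deg 6.2
shift [0.2866 0.2015 0.0114] turn [-0.1089 -0.0022  0.0008] deg 6.2
```

jog_arm([
  [0.1, 0.201, 0.011, -0.109, -0.002, 0.001, 80],
  [0.1, 0.201, 0.011, -0.109, -0.002, 0.001, 80],
  [0.1, 0.201, 0.011, -0.109, -0.002, 0.001, 80],
  [0.1, 0.201, 0.011, -0.109, -0.002, 0.001, 80],
  [0.12, 0.201, 0.011, -0.109, -0.002, 0.001, 80],
  [0.16, 0.201, 0.011, -0.109, -0.002, 0.001, 80],
  [0.2, 0.201, 0.011, -0.109, -0.002, 0.001, 80],
  [0.24, 0.201, 0.011, -0.109, -0.002, 0.001, 80],
  [0.27, 0.201, 0.011, -0.109, -0.002, 0.001, 80],
  [0.286, 0.201, 0.011, -0.109, -0.002, 0.001, 80],
  [0.286, 0.201, 0.011, -0.109, -0.002, 0.001, 80],
  [0.286, 0.201, 0.011, -0.109, -0.002, 0.001, 80],
])

```text
time: 3.9
tool_pos: [0.4302, 0.0032, 0.0049]
tcp_rot: [-0.089, 1.569, 0.09]
wrist_force: [-0.1, 0.2, 0.0]
width: 0.797
```

jog_arm([
  [0, 0, 0, 0, 0, 0, 10],
  [0, 0, 0, 0, 0, 0, 10],
  [0, 0, 0, 0, 0, 0, 10],
  [0, 0, 0, 0, 0, 0, 10],
  [0, 0, 0, 0, 0, 0, 10],
  [0, 0, 0, 0, 0, 0, 10],
  [0, 0, 0, 0, 0, 0, 10],
  [0, 0, 0, 0, 0, 0, 10],
  [0, 0, 0, 0, 0, 0, 10],
  [0, 0, 0, 0, 0, 0, 10],
], force=32)

```text
time: 4.9
tool_pos: [0.4325, 0.003, 0.0072]
tcp_rot: [-0.09, 1.565, 0.089]
wrist_force: [-1.6, 0.2, 8.0]
width: 0.239
```

```bash
python3 - <<'E'
from h import *
s=monitor.read_state();im=imaging.read_camera("wrist");cv2.imwrite("pics/w3.png",im[150:])
print(s["tool_pos"],s["width"],s["time"])
M=down(np.pi/2+np.radians(7));a=np.array([.9925,.1219,0])
f=np.array([.5465,.2965,.02])
go(f-.105*a+[0,0,.05],M);go(f-.105*a,M);go(f-.055*a,M)
E
```

```text
[0.43246371 0.0029574  0.00716694] 0.23915913814815853 4.9
shift [-0.0628  0.2778  0.0419] turn [-0.0083  0.0038  0.0004] deg 0.5
shift [-0.0128  0.2778  0.0417] turn [-0.0083  0.0038  0.0004] deg 0.5
shift [-0.0126  0.2782  0.0917] turn [-0.0083  0.0038  0.0004] deg 0.5
```

View pics/w3.png

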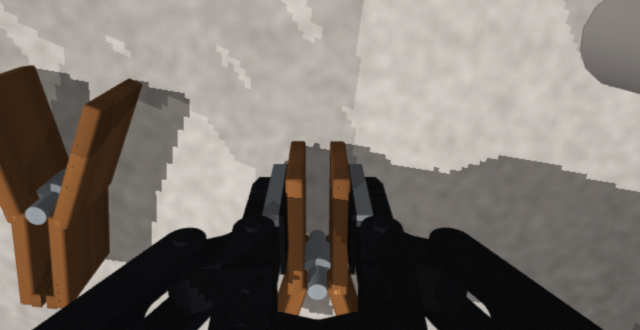

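Peg 1 is squeezed to the stop, tails parallel, pin at (317,442).

jog_arm([
  [-0.04, 0, 0, 0, 0, 0, 10],
  [-0.063, 0.04, 0.01, 0, 0, 0, 10],
  [-0.063, 0.08, 0.015, -0.008, 0.004, 0, 10],
  [-0.063, 0.12, 0.02, -0.008, 0.004, 0, 10],
  [-0.063, 0.16, 0.025, -0.008, 0.004, 0, 10],
  [-0.063, 0.2, 0.03, -0.008, 0.004, 0, 10],
  [-0.063, 0.24, 0.035, -0.008, 0.004, 0, 10],
  [-0.063, 0.265, 0.04, -0.008, 0.004, 0, 10],
  [-0.063, 0.278, 0.042, -0.008, 0.004, 0, 10],
  [-0.063, 0.278, 0.042, -0.008, 0.004, 0, 10],
  [-0.063, 0.278, 0.042, -0.008, 0.004, 0, 10],
  [-0.04, 0.278, 0.042, -0.008, 0.004, 0, 10],
  [-0.014, 0.278, 0.042, -0.008, 0.004, 0, 10],
  [-0.014, 0.278, 0.042, -0.008, 0.004, 0, 10],
  [-0.014, 0.278, 0.042, -0.008, 0.004, 0, 10],
])

```text
time: 6.45
tool_pos: [0.442, 0.2823, 0.0209]
tcp_rot: [-0.096, 1.571, 0.093]
wrist_force: [0.4, 0.4, 0.0]
width: 0.242
```

```bash
python3 - <<'E'
from h import *
s,t,A=tool();im=imaging.read_camera("wrist");cv2.imwrite("pics/w4.png",im[140:])
print(t,s["width"],s["time"],s["wrist_force"])
p=ray("wrist",(317,442),t[2]+.025,s)[0];print("pin rel tool",(A.T@(p-t)).round(4))
M=down(np.pi/2+np.radians(7));a=np.array([.9925,.1219,0])
f=np.array([.5465,.2965,.02]);go(f-.055*a,M)
E
```

```text
[0.44195409 0.28233756 0.02089046] 0.2421445102487819 6.45 [0.37887001 0.42326323 0.00766314]
pin rel tool [-0.0251  0.0006  0.0293]
shift [0.0019 0.0007 0.0494] turn [-0.0015  0.0001  0.0005] deg 0.1
```

View pics/w4.png

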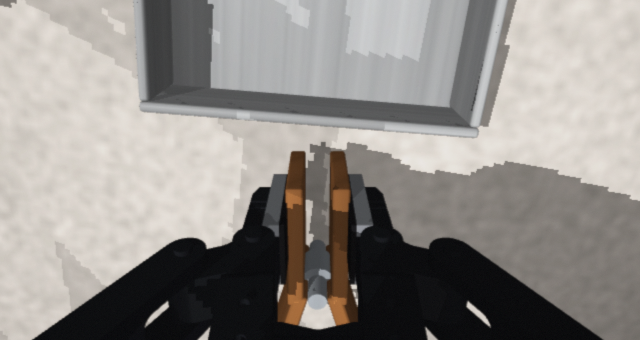

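jog_arm([
  [0, 0.001, 0.015, 0, 0, 0, 10],
  [0, 0.001, 0.03, 0, 0, 0, 10],
  [0, 0.001, 0.04, 0, 0, 0, 10],
  [0, 0.001, 0.049, 0, 0, 0, 10],
  [0, 0.001, 0.049, 0, 0, 0, 10],
  [0, 0.001, 0.049, 0, 0, 0, 10],
])

```text
time: 7.1
tool_pos: [0.4914, 0.2899, 0.0216]
tcp_rot: [-0.095, 1.569, 0.094]
wrist_force: [-0.2, 0.2, 0.1]
width: 0.238
```

```bash
python3 - <<'E'
from h import *
s,t,A=tool();print(t,s["width"],s["wrist_force"],s["time"])
for n in("scene",):
    im=imaging.read_camera(n);cv2.imwrite("pics/s5.png",cv2.resize(im[180:290,320:450],None,fx=5,fy=5,interpolation=cv2.INTER_CUBIC))
E
```

```text
[0.49144759 0.28991066 0.02162035] 0.23791753084394754 [-0.19227469  0.17790867  0.10692201] 7.1
```

View pics/s5.png

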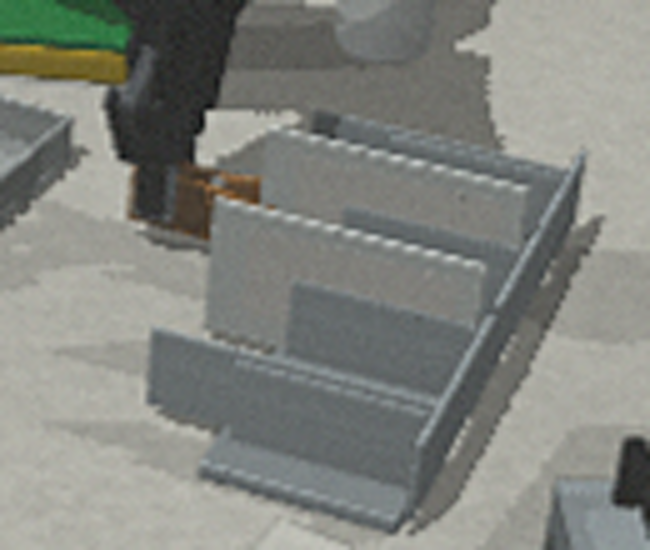

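The near jaw lies over lid 3's front edge, with no contact force. Release, back off, and look.

jog_arm([
  [0, 0, 0, 0, 0, 0, 60],
  [0, 0, 0, 0, 0, 0, 60],
  [0, 0, 0, 0, 0, 0, 60],
  [0, 0, 0, 0, 0, 0, 60],
  [0, 0, 0, 0, 0, 0, 60],
  [0, 0, 0, 0, 0, 0, 60],
  [0, 0, -0.03, 0, 0, 0, 60],
  [0, 0, -0.07, 0, 0, 0, 60],
  [-0.04, 0, -0.07, 0, 0, 0, 80],
  [-0.09, 0, -0.07, 0, 0, 0, 80],
  [-0.14, -0.02, -0.07, 0, 0, 0, 80],
  [-0.19, -0.04, -0.07, 0, 0, 0, 80],
  [-0.24, -0.05, -0.05, 0, 0, 0, 80],
  [-0.27, -0.05, -0.05, 0, 0, 0, 80],
  [-0.27, -0.05, -0.05, 0, 0, 0, 80],
])

```text
time: 8.65
tool_pos: [0.4518, 0.2355, 0.2997]
tcp_rot: [-0.09, 1.557, 0.097]
wrist_force: [0.9, 0.9, -0.5]
width: 0.799
```

```bash
python3 - <<'E'
from h import *
s,t,A=tool();im=imaging.read_camera("wrist");cv2.imwrite("pics/w6.png",im)
print(t,s["width"],s["time"])
pegs(im,s)
print("clipped:");pegs(im,s,z=.05)
go([.42,-.15,.26],down(np.pi/2))
E
```

```text
[0.45177372 0.23550011 0.29970378] 0.79902165549119 8.65
hinge [0.349  0.4056] yaw deg 24.9 len 0.0846 w 0.008 0.008 290
hinge [ 0.4117 -0.0737] yaw deg -12.0 len 0.0256 w 0.004 0.002 83
hinge [0.5191 0.2846] yaw deg -165.2 len 0.0868 w 0.006 0.008 402
hinge [0.5127 0.3058] yaw deg 179.7 len 0.0791 w 0.006 0.007 382
clipped:
hinge [0.3499 0.3977] yaw deg 24.9 len 0.0809 w 0.008 0.007 290
hinge [ 0.4098 -0.0606] yaw deg -12.0 len 0.0245 w 0.004 0.002 83
hinge [0.5124 0.282 ] yaw deg -165.2 len 0.083 w 0.006 0.008 402
hinge [0.5062 0.3023] yaw deg 179.7 len 0.0756 w 0.006 0.007 382
shift [ 0.0348 -0.3788 -0.076 ] turn [ 0.1197  0.0068 -0.0022] deg 6.9
```

View pics/w6.png

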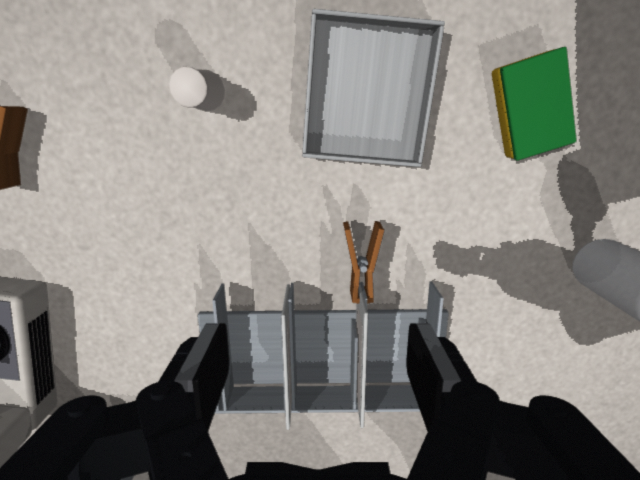

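```bash
python3 - <<'E'
from h import *
im=cv2.imread("pics/w6.png")
s=dict(tool_pos=[.45177,.2355,.2997],tcp_rot=monitor.read_state()["tcp_rot"])
for n,uv,z in(("pin",(362,262),.048),("pintop",(362,270),.048),("tips",(363,301),.048),("tailL",(347,223),.048),("tailR",(379,224),.048),("post1",(217,302),.055),("post2",(289,300),.055)):
    print(n,ray("wrist",uv,z,s)[0].round(4))
cv2.imwrite("pics/z6.png",cv2.resize(im[210:320,320:440],None,fx=5,fy=5,interpolation=cv2.INTER_CUBIC))
E
```

```text
pin [0.5064 0.2901 0.048 ]
pintop [0.5152 0.2915 0.048 ]
tips [0.5504 0.2981 0.048 ]
tailL [0.4669 0.2687 0.048 ]
tailR [0.4642 0.3008 0.048 ]
post1 [0.5665 0.144  0.055 ]
post2 [0.5552 0.2192 0.055 ]
```

View pics/z6.png

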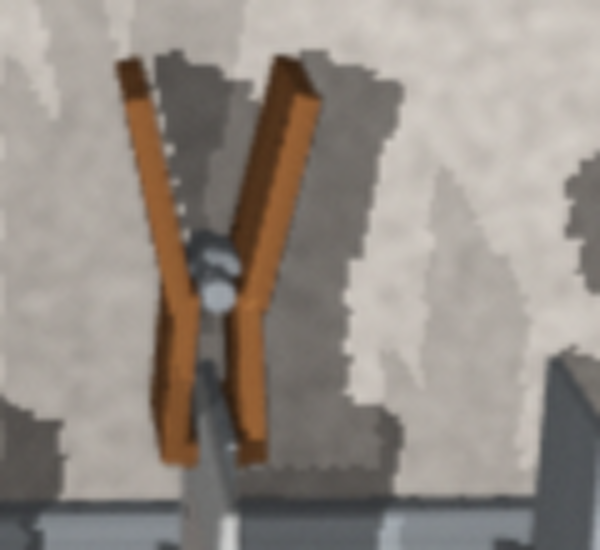

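The peg holds lid 3 but tips look only ~5–8 mm past the edge (hinge ≈ x 0.511, front ≈ 0.546). I'll regrip it and push it deeper.

```bash
python3 - <<'E'
from h import *
M=down(np.pi/2+np.radians(7))
go([.4852,.288,.08],M);go([.4852,.288,.0216],M);
E
```

```text
shift [0.2164 0.048  0.0398] turn [-0.0025  0.0069 -0.0018] deg 0.4
shift [0.2748 0.0479 0.0394] turn [-0.0025  0.0069 -0.0018] deg 0.4
```

jog_arm([
  [0.05, 0.048, 0.04, -0.002, 0.007, -0.002, 60],
  [0.1, 0.048, 0.04, -0.002, 0.007, -0.002, 60],
  [0.15, 0.048, 0.04, -0.002, 0.007, -0.002, 60],
  [0.2, 0.048, 0.04, -0.002, 0.007, -0.002, 60],
  [0.2, 0.048, 0.04, -0.002, 0.007, -0.002, 60],
  [0.23, 0.048, 0.04, -0.002, 0.007, -0.002, 60],
  [0.26, 0.048, 0.0395, -0.002, 0.007, -0.002, 60],
  [0.275, 0.048, 0.0395, -0.002, 0.007, -0.002, 60],
  [0.275, 0.048, 0.0395, -0.002, 0.007, -0.002, 60],
  [0.275, 0.048, 0.0395, -0.002, 0.007, -0.002, 60],
])

```text
time: 9.7
tool_pos: [0.4851, 0.2882, 0.0214]
tcp_rot: [-0.096, 1.569, 0.095]
wrist_force: [0.3, 0.1, 0.1]
width: 0.6
```

jog_arm([
  [0, 0, 0, 0, 0, 0, 10],
  [0, 0, 0, 0, 0, 0, 10],
  [0, 0, 0, 0, 0, 0, 10],
  [0, 0, 0, 0, 0, 0, 10],
  [0, 0, 0, 0, 0, 0, 10],
  [0, 0, 0, 0, 0, 0, 10],
  [0, 0, 0, 0, 0, 0, 10],
  [0, 0, 0.005, 0, 0, 0, 10],
  [0, 0, 0.01, 0, 0, 0, 10],
  [0, 0, 0.013, 0, 0, 0, 10],
  [0, 0, 0.013, 0, 0, 0, 10],
  [0, 0, 0.013, 0, 0, 0, 10],
])

```text
time: 10.9
tool_pos: [0.4981, 0.2897, 0.0213]
tcp_rot: [-0.096, 1.57, 0.095]
wrist_force: [0.1, 0.4, -0.4]
width: 0.234
```

```bash
python3 - <<'E'
from h import *
s,t,A=tool();im=imaging.read_camera("wrist");cv2.imwrite("pics/w7.png",im[140:])
print(t,s["width"],s["time"],s["wrist_force"])
go([.4981,.2896,.0216])
E
```

```text
[0.49811317 0.28968315 0.02126213] 0.23421473138742874 10.9 [ 0.09106276  0.36397022 -0.41397423]
shift [-0.0004 -0.0001  0.0002] turn [0. 0. 0.] deg 0.0
```

View pics/w7.png

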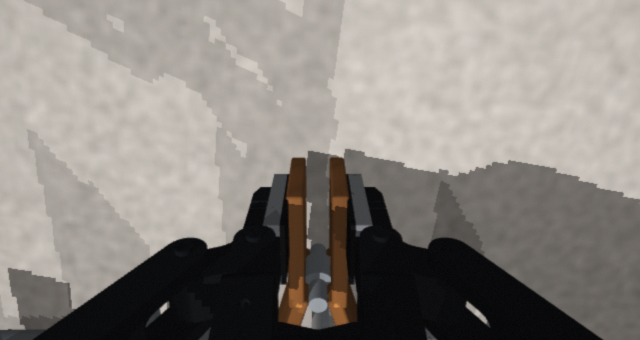

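Regripped squarely (pin at (318,445)). Release gradually and back off.

jog_arm([
  [0, 0, 0, 0, 0, 0, 30],
  [0, 0, 0, 0, 0, 0, 35],
  [0, 0, 0, 0, 0, 0, 40],
  [0, 0, 0, 0, 0, 0, 45],
  [0, 0, 0, 0, 0, 0, 50],
  [0, 0, 0, 0, 0, 0, 60],
  [0, 0, 0, 0, 0, 0, 60],
  [0, 0, -0.03, 0, 0, 0, 60],
  [-0.01, 0, -0.07, 0, 0, 0, 60],
  [-0.05, 0, -0.07, 0, 0, 0, 80],
  [-0.1, 0, -0.07, 0, 0, 0, 80],
  [-0.15, -0.02, -0.06, 0, 0, 0, 80],
  [-0.2, -0.04, -0.05, 0, 0, 0, 80],
  [-0.25, -0.05, -0.05, 0, 0, 0, 80],
  [-0.27, -0.05, -0.05, 0, 0, 0, 80],
  [-0.27, -0.05, -0.05, 0, 0, 0, 80],
  [-0.27, -0.05, -0.05, 0, 0, 0, 80],
])

```text
time: 12.65
tool_pos: [0.455, 0.2341, 0.2922]
tcp_rot: [-0.095, 1.568, 0.095]
wrist_force: [-0.3, 0.3, -0.3]
width: 0.802
```

```bash
cat >> h.py <<'E'
def clip(im,s,front,z=.048):
    """extents of a clipped peg's orange top along rack x, relative to lid front"""
    a=np.array([.9925,.1219])
    m=cv2.inRange(cv2.cvtColor(im,cv2.COLOR_BGR2HSV),(3,90,90),(25,255,255))
    v,u=np.nonzero(m);P=ray("wrist",np.c_[u,v],z,s)[:,:2]-np.array(front[:2])
    x=P@a;y=P@np.array([-a[1],a[0]])
    k=(abs(x+.03)<.07)&(abs(y)<.035);x,y=x[k],y[k]
    print("n",k.sum(),"tail end",x.min().round(4),"tips",x.max().round(4),"y at tips",y[x>x.max()-.012].mean().round(4),"y tails",y[x<x.min()+.012].min().round(4),y[x<x.min()+.012].max().round(4))
E
python3 - <<'E'
from h import *
o=cv2.imread("pics/w6.png")
print("before");clip(o,dict(tool_pos=[.45177,.2355,.2997],tcp_rot=[-0.09,1.557,.097]),[.5465,.2965])
s,t,A=tool();im=imaging.read_camera("wrist");cv2.imwrite("pics/w8.png",im)
print(t,s["time"]);clip(im,s,[.5465,.2965])
go([.42,-.15,.26],down(np.pi/2))
E
```

```text
before
n 880 tail end -0.0798 tips 0.008 y at tips -0.0022 y tails -0.0204 0.0193
[0.45499259 0.23414839 0.29218591] 12.65
n 820 tail end -0.0706 tips 0.018 y at tips -0.0071 y tails -0.0213 0.0191
shift [ 0.031  -0.3769 -0.0804] turn [ 0.1217 -0.0022  0.001 ] deg 7.0
```

jog_arm([
  [0.03, -0.377, -0.08, 0.122, -0.002, 0.001, 80],
  [0.03, -0.377, -0.08, 0.122, -0.002, 0.001, 80],
  [0.03, -0.377, -0.08, 0.122, -0.002, 0.001, 80],
  [0.03, -0.377, -0.08, 0.122, -0.002, 0.001, 80],
  [0.03, -0.377, -0.08, 0.122, -0.002, 0.001, 80],
  [0.03, -0.377, -0.08, 0.122, -0.002, 0.001, 80],
  [0.03, -0.377, -0.08, 0.122, -0.002, 0.001, 80],
  [0.03, -0.377, -0.08, 0.122, -0.002, 0.001, 80],
  [0.03, -0.377, -0.08, 0.122, -0.002, 0.001, 80],
  [0.03, -0.377, -0.08, 0.122, -0.002, 0.001, 80],
  [0.03, -0.377, -0.08, 0.122, -0.002, 0.001, 80],
])

```text
time: 13.8
tool_pos: [0.4198, -0.1488, 0.2596]
tcp_rot: [0.001, 1.573, 0.002]
wrist_force: [0.3, 0.4, 0.3]
width: 0.799
```

```bash
python3 - <<'E'
from h import *
s,t,A=tool();im=imaging.read_camera("wrist");cv2.imwrite("pics/w9.png",im)
print(t,s["time"]);L=pegs(im,s)
for h,y,*_ in L:
    if -.15<h[1]<-.04:
        a=np.array([np.cos(y),np.sin(y)]);p=h-.026*a
        go([*p,.1],down(np.pi/2+y));go([*p,.009],down(np.pi/2+y))
E
```

```text
[ 0.4198293  -0.14884283  0.25956755] 13.8
hinge [ 0.4398 -0.0912] yaw deg -1.8 len 0.0814 w 0.044 0.017 998
hinge [ 0.447 -0.406] yaw deg 9.1 len 0.0828 w 0.044 0.017 856
hinge [ 0.4522 -0.3038] yaw deg -6.8 len 0.0821 w 0.043 0.017 867
hinge [ 0.4583 -0.1953] yaw deg 2.3 len 0.0824 w 0.044 0.017 894
shift [ 0.1601  0.0582 -0.006 ] turn [ 0.0322 -0.0017 -0.0011] deg 1.8
shift [ 0.2511  0.058  -0.0058] turn [ 0.0322 -0.0017 -0.0011] deg 1.8
```

jog_arm([
  [0.05, 0.058, -0.006, 0.032, -0.002, -0.001, 80],
  [0.1, 0.058, -0.006, 0.032, -0.002, -0.001, 80],
  [0.15, 0.058, -0.006, 0.032, -0.002, -0.001, 80],
  [0.18, 0.058, -0.006, 0.032, -0.002, -0.001, 80],
  [0.22, 0.058, -0.006, 0.032, -0.002, -0.001, 80],
  [0.24, 0.058, -0.006, 0.032, -0.002, -0.001, 80],
  [0.251, 0.058, -0.006, 0.032, -0.002, -0.001, 80],
  [0.251, 0.058, -0.006, 0.032, -0.002, -0.001, 80],
  [0.251, 0.058, -0.006, 0.032, -0.002, -0.001, 80],
  [0.251, 0.058, -0.006, 0.032, -0.002, -0.001, 10],
  [0.251, 0.058, -0.006, 0.032, -0.002, -0.001, 10],
  [0.251, 0.058, -0.006, 0.032, -0.002, -0.001, 10],
  [0.251, 0.058, -0.006, 0.032, -0.002, -0.001, 10],
  [0.251, 0.058, -0.006, 0.032, -0.002, -0.001, 10],
  [0.251, 0.058, -0.006, 0.032, -0.002, -0.001, 10],
  [0.251, 0.058, -0.006, 0.032, -0.002, -0.001, 10],
  [0.251, 0.058, -0.006, 0.032, -0.002, -0.001, 10],
  [0.251, 0.058, -0.006, 0.032, -0.002, -0.001, 10],
], force=32)

```text
time: 15.65
tool_pos: [0.4156, -0.0912, 0.0112]
tcp_rot: [0.024, 1.567, -0.025]
wrist_force: [-2.0, 0.2, 8.3]
width: 0.236
```

```bash
python3 - <<'E'
from h import *
s,t,A=tool();print(t,s["width"],s["wrist_force"],s["time"])
M=down(np.pi/2+np.radians(7));a=np.array([.9925,.1219,0])
f=np.array([.557,.218,.024])
go(f-.105*a+[0,0,.05],M);go(f-.105*a,M);go(f-.049*a,M)
E
```

```text
[ 0.41563221 -0.09115643  0.01120398] 0.23570899177122517 [-2.01712395  0.23208774  8.29584757] 15.65
shift [-0.063   0.2973  0.0282] turn [-0.1531  0.0041  0.0013] deg 8.8
shift [-0.013   0.2974  0.028 ] turn [-0.1531  0.0041  0.0013] deg 8.8
shift [-0.0127  0.3059  0.0834] turn [-0.1531  0.0041  0.0013] deg 8.8
```

jog_arm([
  [-0.04, 0, 0, 0, 0, 0, 10],
  [-0.063, 0.04, 0.01, 0, 0, 0, 10],
  [-0.063, 0.08, 0.015, -0.08, 0.004, 0.001, 10],
  [-0.063, 0.12, 0.02, -0.153, 0.004, 0.001, 10],
  [-0.063, 0.16, 0.025, -0.153, 0.004, 0.001, 10],
  [-0.063, 0.2, 0.028, -0.153, 0.004, 0.001, 10],
  [-0.063, 0.24, 0.028, -0.153, 0.004, 0.001, 10],
  [-0.063, 0.28, 0.028, -0.153, 0.004, 0.001, 10],
  [-0.063, 0.297, 0.028, -0.153, 0.004, 0.001, 10],
  [-0.063, 0.297, 0.028, -0.153, 0.004, 0.001, 10],
  [-0.063, 0.297, 0.028, -0.153, 0.004, 0.001, 10],
  [-0.04, 0.297, 0.028, -0.153, 0.004, 0.001, 10],
  [-0.013, 0.297, 0.028, -0.153, 0.004, 0.001, 10],
  [-0.013, 0.297, 0.028, -0.153, 0.004, 0.001, 10],
  [-0.013, 0.297, 0.028, -0.153, 0.004, 0.001, 10],
])

```text
time: 17.15
tool_pos: [0.4522, 0.2036, 0.0239]
tcp_rot: [-0.095, 1.57, 0.094]
wrist_force: [0.1, -0.1, 0.6]
width: 0.233
```

```bash
python3 - <<'E'
from h import *
s,t,A=tool();im=imaging.read_camera("wrist");cv2.imwrite("pics/w10.png",im[140:])
print(t,s["width"],s["time"],s["wrist_force"])
M=down(np.pi/2+np.radians(7));a=np.array([.9925,.1219,0])
f=np.array([.557,.218,.024]);go(f-.049*a,M)
# held peg: orange extents and pin in picture, compared with w7
for n in("w7","w10"):
    i=cv2.imread(f"pics/{n}.png");h=cv2.cvtColor(i,cv2.COLOR_BGR2HSV);m=cv2.inRange(h,(3,90,60),(25,255,255));m[:,:270]=0;m[:,370:]=0
    v,u=np.nonzero(m);g=cv2.inRange(h,(0,0,130),(179,70,255));g[:,:306]=0;g[:,328:]=0;g[:270]=0;g[318:]=0;vv,uu=np.nonzero(g)
    print(n,"orange u",u.min(),u.max(),"v",v.min(),v.max(),"pin",uu.mean().round(1),vv.mean().round(1))
E
```

```text
[0.45218788 0.20355963 0.02389045] 0.23327520697999712 17.15 [ 0.11072733 -0.12756195  0.60350039]
shift [0.0008 0.0012 0.0557] turn [-0.0015  0.0005  0.0003] deg 0.1
w7 orange u 279 348 v 158 325 pin 316.7 302.1
w10 orange u 278 353 v 147 324 pin 316.5 302.5
```

jog_arm([
  [0, 0.001, 0.015, -0.001, 0, 0, 10],
  [0, 0.001, 0.03, -0.001, 0, 0, 10],
  [0, 0.001, 0.045, -0.001, 0, 0, 10],
  [0, 0.001, 0.056, -0.001, 0, 0, 10],
  [0, 0.001, 0.056, -0.001, 0, 0, 10],
  [0, 0.001, 0.056, -0.001, 0, 0, 10],
  [0, 0.001, 0.056, -0.001, 0, 0, 10],
])

```text
time: 17.9
tool_pos: [0.5079, 0.2116, 0.0248]
tcp_rot: [-0.096, 1.569, 0.095]
wrist_force: [-0.0, 0.2, 0.6]
width: 0.24
```

```bash
python3 - <<'E'
from h import *
s,t,A=tool();print(t,s["width"],s["wrist_force"],s["time"])
im=imaging.read_camera("scene");cv2.imwrite("pics/s11.png",cv2.resize(im[180:300,320:450],None,fx=5,fy=5,interpolation=cv2.INTER_CUBIC))
E
```

```text
[0.50788185 0.21164639 0.02481881] 0.2404052912253927 [-0.03776014  0.22391155  0.61323156] 17.9
```

View pics/s11.png

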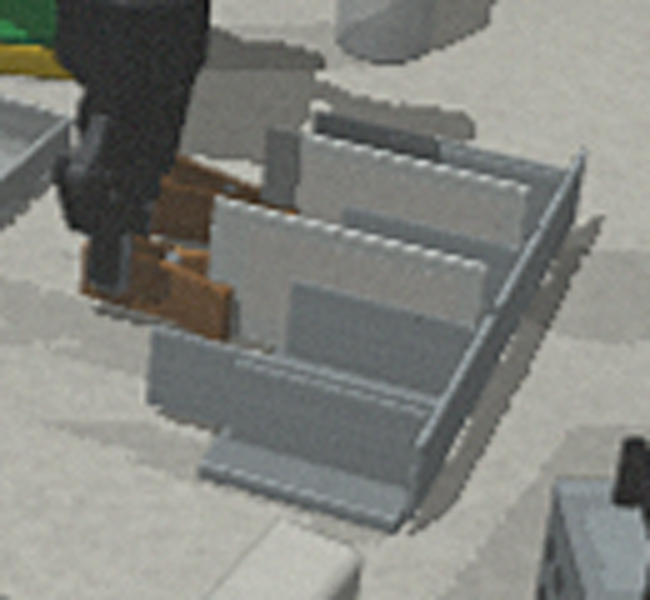

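Jaws stand either side of lid 2's front (jaw end at (235,330), past the edge at ~215); peg on lid 3 still in place. Release.

jog_arm([
  [0, 0, 0, 0, 0, 0, 30],
  [0, 0, 0, 0, 0, 0, 35],
  [0, 0, 0, 0, 0, 0, 40],
  [0, 0, 0, 0, 0, 0, 45],
  [0, 0, 0, 0, 0, 0, 50],
  [0, 0, 0, 0, 0, 0, 60],
  [0, 0, 0, 0, 0, 0, 60],
  [0, 0, -0.03, 0, 0, 0, 60],
  [-0.01, 0, -0.07, 0, 0, 0, 60],
  [-0.05, 0, -0.07, 0, 0, 0, 80],
  [-0.1, 0, -0.07, 0, 0, 0, 80],
  [-0.15, 0, -0.06, 0, 0, 0, 80],
  [-0.2, 0.02, -0.05, 0, 0, 0, 80],
  [-0.25, 0.03, -0.05, 0, 0, 0, 80],
  [-0.27, 0.03, -0.05, 0, 0, 0, 80],
  [-0.27, 0.03, -0.05, 0, 0, 0, 80],
  [-0.27, 0.03, -0.05, 0, 0, 0, 80],
])

```text
time: 19.65
tool_pos: [0.4548, 0.2356, 0.2952]
tcp_rot: [-0.096, 1.568, 0.096]
wrist_force: [0.2, 0.8, -0.1]
width: 0.801
```

```bash
python3 - <<'E'
from h import *
s,t,A=tool();im=imaging.read_camera("wrist");cv2.imwrite("pics/w12.png",im)
print(t,s["time"]);clip(im,s,[.5465,.2965]);clip(im,s,[.557,.218],.05)
c=np.zeros((560,800,3),np.uint8)
a=cv2.resize(im[170:320,250:450],None,fx=3.7,fy=3.7,interpolation=cv2.INTER_CUBIC);c[:555,:740]=a;cv2.imwrite("pics/z12.png",c)
E
```

```text
[0.45477702 0.23561014 0.295198  ] 19.65
n 809 tail end -0.0718 tips 0.0183 y at tips -0.0072 y tails -0.0206 0.0189
n 782 tail end -0.0743 tips 0.0116 y at tips -0.0053 y tails -0.0187 0.0195
```

View pics/z12.png

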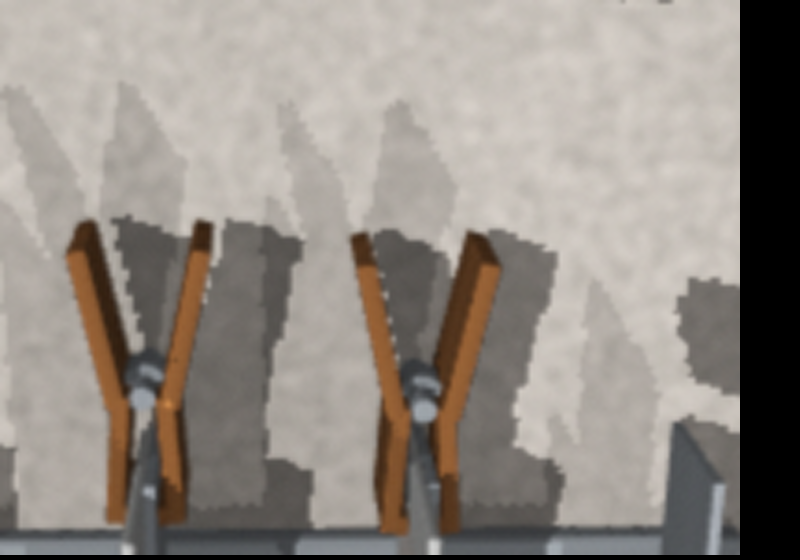

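Both pegs clip lid and post. Lid 2's peg is ~3 mm shallower than the other (hinge ≈ 30 mm from the front, limit 35), so I'll seat it 6 mm deeper for margin.

```bash
python3 - <<'E'
from h import *
go([.5014,.2112,.0248],down(np.pi/2+np.radians(7)))
E
```

```text
shift [ 0.2687 -0.0293  0.0447] turn [-0.0004 -0.0019  0.0009] deg 0.1
```

jog_arm([
  [0.05, -0.029, 0.045, 0, -0.002, 0.001, 60],
  [0.1, -0.029, 0.045, 0, -0.002, 0.001, 60],
  [0.15, -0.029, 0.045, 0, -0.002, 0.001, 60],
  [0.19, -0.029, 0.045, 0, -0.002, 0.001, 60],
  [0.19, -0.029, 0.045, 0, -0.002, 0.001, 60],
  [0.22, -0.029, 0.045, 0, -0.002, 0.001, 60],
  [0.25, -0.029, 0.045, 0, -0.002, 0.001, 60],
  [0.268, -0.029, 0.045, 0, -0.002, 0.001, 60],
  [0.268, -0.029, 0.045, 0, -0.002, 0.001, 60],
  [0.268, -0.029, 0.045, 0, -0.002, 0.001, 60],
])

```text
time: 20.7
tool_pos: [0.5019, 0.2116, 0.0262]
tcp_rot: [-0.096, 1.569, 0.096]
wrist_force: [0.6, 0.5, 0.2]
width: 0.599
```

jog_arm([
  [0, 0, 0, 0, 0, 0, 10],
  [0, 0, 0, 0, 0, 0, 10],
  [0, 0, 0, 0, 0, 0, 10],
  [0, 0, 0, 0, 0, 0, 10],
  [0, 0, 0, 0, 0, 0, 10],
  [0, 0, 0, 0, 0, 0, 10],
  [0, 0, 0, 0, 0, 0, 10],
  [0, 0, 0, 0, 0, 0, 10],
  [0, 0, 0.003, 0, 0, 0, 10],
  [0, 0, 0.006, 0, 0, 0, 10],
  [0, 0, 0.006, 0, 0, 0, 10],
  [0, 0, 0.006, 0, 0, 0, 10],
])

```text
time: 21.9
tool_pos: [0.508, 0.2124, 0.0262]
tcp_rot: [-0.096, 1.569, 0.096]
wrist_force: [-0.0, -0.2, -0.7]
width: 0.229
```

jog_arm([
  [0, 0, 0, 0, 0, 0, 30],
  [0, 0, 0, 0, 0, 0, 35],
  [0, 0, 0, 0, 0, 0, 40],
  [0, 0, 0, 0, 0, 0, 45],
  [0, 0, 0, 0, 0, 0, 50],
  [0, 0, 0, 0, 0, 0, 60],
  [0, 0, 0, 0, 0, 0, 60],
  [0, 0, -0.03, 0, 0, 0, 60],
  [-0.01, 0, -0.07, 0, 0, 0, 60],
  [-0.05, 0, -0.07, 0, 0, 0, 80],
  [-0.1, 0, -0.07, 0, 0, 0, 80],
  [-0.15, 0, -0.06, 0, 0, 0, 80],
  [-0.2, 0.02, -0.05, 0, 0, 0, 80],
  [-0.25, 0.03, -0.05, 0, 0, 0, 80],
  [-0.27, 0.03, -0.05, 0, 0, 0, 80],
  [-0.27, 0.03, -0.05, 0, 0, 0, 80],
  [-0.27, 0.03, -0.05, 0, 0, 0, 80],
])

```text
time: 23.6
tool_pos: [0.4549, 0.2362, 0.2967]
tcp_rot: [-0.095, 1.567, 0.096]
wrist_force: [-0.2, -0.2, -1.0]
width: 0.801
```

```bash
python3 - <<'E'
from h import *
s,t,A=tool();im=imaging.read_camera("wrist");cv2.imwrite("pics/w13.png",im)
print(t,s["time"]);clip(im,s,[.5465,.2965]);clip(im,s,[.557,.218],.05)
go([.53,-.17,.30],down(np.pi/2))
E
```

```text
[0.45489562 0.23615902 0.29666853] 23.6
n 800 tail end -0.0701 tips 0.0182 y at tips -0.0068 y tails -0.0209 0.0197
n 729 tail end -0.0726 tips 0.015 y at tips -0.0075 y tails -0.0173 0.02
shift [-0.0047 -0.4119  0.026 ] turn [ 0.1218 -0.0015  0.0006] deg 7.0
```

jog_arm([
  [-0.005, -0.412, 0.026, 0.122, -0.001, 0, 80],
  [-0.005, -0.412, 0.026, 0.122, -0.001, 0, 80],
  [-0.005, -0.412, 0.026, 0.122, -0.001, 0, 80],
  [-0.005, -0.412, 0.026, 0.122, -0.001, 0, 80],
  [-0.005, -0.412, 0.026, 0.122, -0.001, 0, 80],
  [-0.005, -0.412, 0.026, 0.122, -0.001, 0, 80],
  [-0.005, -0.412, 0.026, 0.122, -0.001, 0, 80],
  [-0.005, -0.412, 0.026, 0.122, -0.001, 0, 80],
  [-0.005, -0.412, 0.026, 0.122, -0.001, 0, 80],
  [-0.005, -0.412, 0.026, 0.122, -0.001, 0, 80],
  [-0.005, -0.412, 0.026, 0.122, -0.001, 0, 80],
])

```text
time: 24.75
tool_pos: [0.529, -0.1691, 0.2984]
tcp_rot: [0.002, 1.574, 0.001]
wrist_force: [0.5, 0.2, 0.0]
width: 0.8
```

```bash
python3 - <<'E'
from h import *
s,t,A=tool();im=imaging.read_camera("wrist");cv2.imwrite("pics/w14.png",im);np.save("w14.npy",np.r_[t,s["tcp_rot"]])
print(t,s["time"],s["q"].round(3))
E
```

```text
[ 0.52900236 -0.16911268  0.29844317] 24.75 [-0.354  0.005  1.773  0.     1.368 -1.924]
```

View pics/w14.png

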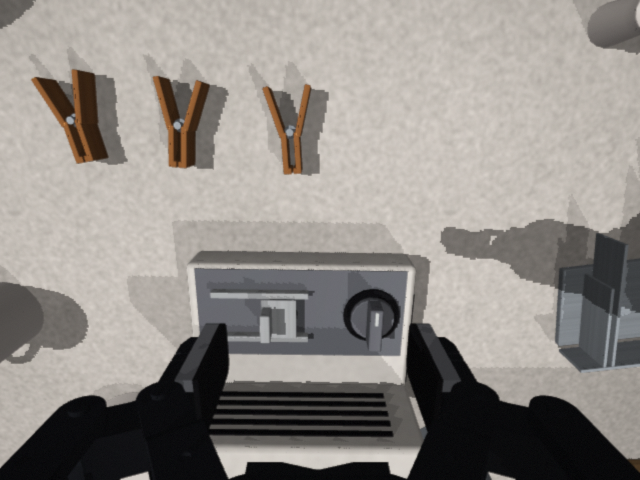

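The dryer is squarely in view: knob bar at (376,325), rib at (265,323), shutter plate (272–298), three spare pegs at top. Numbers next, from edges.

```bash
python3 - <<'E'
from h import *
im=cv2.imread("pics/w14.png");a=np.load("w14.npy");st=dict(tool_pos=a[:3],tcp_rot=a[3:])
g=cv2.cvtColor(im,cv2.COLOR_BGR2GRAY)
# rim/panel front edge: strongest drop rows 255..285
E=[]
for u in range(215,400,5):
    c=g[258:285,u].astype(int);k=np.argmin(np.diff(c));E.append((u,258+k+.5))
P=ray("wrist",np.array(E),.05,st);f=np.polyfit(P[:,1],P[:,0],1);r=P[:,0]-np.polyval(f,P[:,1]);k=abs(r)<.002;f=np.polyfit(P[k,1],P[k,0],1)
print("panel edge x at y=-.17",np.polyval(f,-.17).round(4),"yaw deg",-np.degrees(np.arctan(f[0])).round(2),k.sum(),len(k))
np.set_printoptions(linewidth=250)
print("rib/shutter");print("cols",np.arange(252,304,2));
for v in range(294,352,3):print(v,g[v,252:304:2])
print("knob");print("cols",np.arange(340,404,2));
for v in range(288,356,3):print(v,g[v,340:404:2])
E
```

```text
panel edge x at y=-.17 0.5938 yaw deg -0.89 37 37
rib/shutter
cols [252 254 256 258 260 262 264 266 268 270 272 274 276 278 280 282 284 286 288 290 292 294 296 298 300 302]
294 [151 150 150 150 151 169 170 169 170 169 168 169 168 168 168 169 167 168 168 168 168 169 168 169 167 170]
297 [149 149 149 152 151 151 152 153 159 162 151 153 162 151 151 157 156 152 152 166 163 160 173 174 174 175]
300 [ 91  91  92  92 100 128 132 128 135 132 130 127 121 120 121 121 119 117 113 113 128 106  71  65  65  65]
303 [ 92  91  90  91 108 151 156 155 174 175 175 174 170 173 176 178 176 174 170 173 172 166  80  58  59  59]
306 [ 90  91  91  90 100 142 144 143 144 161 172 160 170 171 176 179 176 175 169 174 172 167  81  59  57  58]
309 [ 91  91  90  91  96  81  71  73  70  69 103 100 102 105 107 109 134 175 169 174 173 165  77  59  60  58]
312 [ 94  92  92  91  91  76  75  74  71  65  94  97  95  94  99 101 128 175 170 173 172 165  60  57  58  58]
315 [106  97  94  92  92  80  78  77  73  67  95  97  95  95  99 100 128 174 170 174 173 166  70  58  58  57]
318 [104 106 101  90 164 177 174 174 145  70  8
[... 3716 characters left out ...]
1 108 108 110 114 112 117 206]
342 [ 91  90  91  90  89  90  90  91  90  90  91  91  90  73  68 103 108 110 112 113  99 109 110 112 112 112 112 114 113 112 125 213]
345 [ 90  90  90  90  91  91  90  90  90  91  90  91  91  85  70 105 109 111 111 113  91 110 112 111 112 111 112 111 112 112 135 215]
348 [ 90  89  89  90  91  90  91  92  91  90  89  90  91  90  76 106 109 111 111 113  90 110 111 110 111 111 111 112 111 112 145 216]
351 [ 90  91  89  91  91  90  91  91  91  91  91  90  89  90  91  94  98  98 100 105  97 111 112 110 111 112 112 112 112 113 156 217]
354 [108 106 100 100 101  99 100  99  99 100 100  99  94  93  92  94  93  93  93  99 110 115 114 113 115 114 114 113 113 115 169 219]
```

```bash
python3 - <<'E'
from h import *
a=np.load("w14.npy");st=dict(tool_pos=a[:3],tcp_rot=a[3:])
N=["rib c","rib f","rib b","bar c","bar f","bar b"]
U=[(264.3,330),(264.3,317),(264.3,342.7),(375.5,331),(376.2,310.8),(374.8,351)]
Z=[.087]*3+[.088]*3
for n,u,z in zip(N,U,Z):print(n,ray("wrist",u,z,st)[0].round(4))
# plate (z .065): right edge of plate in dryer left dir col ~296, rows 300..337 ; rails
for u in((296,302),(296,337),(260,302)):print(u,ray("wrist",u,.065,st)[0].round(4))
b=ray("wrist",(375.5,331),.088,st)[0]
M=down(np.pi/2)
go([b[0],b[1],.13],M);go([b[0],b[1],.06],M)
E
```

```text
rib c [ 0.6435 -0.2206  0.087 ]
rib f [ 0.6292 -0.22    0.087 ]
rib b [ 0.6577 -0.2212  0.087 ]
bar c [ 0.6443 -0.111   0.088 ]
bar f [ 0.6223 -0.1113  0.088 ]
bar b [ 0.6669 -0.1107  0.088 ]
(296, 302) [ 0.6236 -0.19    0.065 ]
(296, 337) [ 0.6641 -0.1907  0.065 ]
(260, 302) [ 0.6235 -0.2268  0.065 ]
shift [0.1687 0.0574 0.1155] turn [ 0.0005 -0.0027 -0.001 ] deg 0.2
shift [0.2387 0.0573 0.1157] turn [ 0.0005 -0.0027 -0.001 ] deg 0.2
```

jog_arm([
  [0.03, 0.02, 0.04, 0, -0.003, -0.001, 60],
  [0.06, 0.04, 0.08, 0, -0.003, -0.001, 60],
  [0.1, 0.057, 0.116, 0, -0.003, -0.001, 60],
  [0.15, 0.057, 0.116, 0, -0.003, -0.001, 60],
  [0.17, 0.057, 0.116, 0, -0.003, -0.001, 60],
  [0.17, 0.057, 0.116, 0, -0.003, -0.001, 60],
  [0.2, 0.057, 0.116, 0, -0.003, -0.001, 60],
  [0.225, 0.057, 0.116, 0, -0.003, -0.001, 60],
  [0.235, 0.057, 0.116, 0, -0.003, -0.001, 60],
  [0.235, 0.057, 0.116, 0, -0.003, -0.001, 60],
  [0.235, 0.057, 0.116, 0, -0.003, -0.001, 60],
])

```text
time: 25.9
tool_pos: [0.6458, -0.1111, 0.0659]
tcp_rot: [-0.001, 1.568, 0.0]
wrist_force: [0.1, 0.6, 0.7]
width: 0.602
```

jog_arm([
  [0, 0, 0, 0, 0, 0, 5],
  [0, 0, 0, 0, 0, 0, 5],
  [0, 0, 0, 0, 0, 0, 5],
  [0, 0, 0, 0, 0, 0, 5],
  [0, 0, 0, 0, 0, 0, 5],
  [0, 0, 0, 0, 0, 0, 5],
  [0, 0, 0, 0, 0, 0, 5],
  [0, 0, 0, 0, 0, 0, 5],
], force=30)

```text
time: 26.7
tool_pos: [0.647, -0.1116, 0.0678]
tcp_rot: [-0.001, 1.565, -0.001]
wrist_force: [-0.9, -0.6, 6.5]
width: 0.141
```

jog_arm([
  [-0.003, 0, -0.002, 0.1, 0, 0, 5],
  [-0.003, 0, -0.002, 0.2, 0, 0, 5],
  [-0.003, 0, -0.002, 0.3, 0, 0, 5],
  [-0.003, 0, -0.002, 0.4, 0, 0, 5],
  [-0.003, 0, -0.002, 0.5, 0, 0, 5],
  [-0.003, 0, -0.002, 0.6, 0, 0, 5],
  [-0.003, 0, -0.002, 0.7, 0, 0, 5],
  [-0.003, 0, -0.002, 0.8, 0, 0, 5],
  [-0.003, 0, -0.002, 0.9, 0, 0, 5],
  [-0.003, 0, -0.002, 1.0, 0, 0, 5],
  [-0.003, 0, -0.002, 1.1, 0, 0, 5],
  [-0.003, 0, -0.002, 1.15, 0, 0, 5],
  [-0.003, 0, -0.002, 1.2, 0, 0, 5],
  [-0.003, 0, -0.002, 1.23, 0, 0, 5],
  [-0.003, 0, -0.002, 1.23, 0, 0, 5],
  [-0.003, 0, -0.002, 1.23, 0, 0, 5],
])

```text
time: 28.3
tool_pos: [0.6461, -0.1121, 0.0683]
tcp_rot: [0.955, 1.344, -0.95]
wrist_force: [8.6, -2.2, -14.1]
width: 0.145
```

```bash
python3 - <<'E'
from h import *
s,t,A=tool();print(t,s["width"],s["wrist_force"],s["torque"],s["time"],np.degrees(np.arctan2(A[1,1],A[0,1])))
M=down(np.pi/2)
E
```

```text
[ 0.64605172 -0.11205099  0.06829636] 0.1450264613211195 [  8.64390414  -2.15911221 -14.10256255] [-0.38057517 -1.4139458   0.48526435] 28.3 19.59064045480276
```

Turned 1.23 rad against the stop (torque 0.49 N m). Release and rise.

jog_arm([
  [0, 0, 0, 0, 0, 0, 85],
  [0, 0, 0, 0, 0, 0, 85],
  [0, 0, 0, 0, 0, 0, 85],
  [0, 0, 0, 0, 0, 0, 85],
  [0, 0, 0, 0, 0, 0, 85],
  [0, 0, 0, 0, 0, 0, 85],
  [-0.03, 0, 0, 0, 0, 0, 85],
  [-0.08, 0, 0, 0, 0, 0, 85],
  [-0.09, 0, 0, 0, 0, 0, 85],
  [-0.09, 0, 0, 0, 0, 0, 85],
])

```text
time: 29.3
tool_pos: [0.6478, -0.1124, 0.1624]
tcp_rot: [0.957, 1.337, -0.947]
wrist_force: [-0.1, 0.2, -0.1]
width: 0.853
```

```bash
python3 - <<'E'
from h import *
s,t,A=tool();print(t,s["width"],s["wrist_force"],s["time"])
im=imaging.read_camera("top");cv2.imwrite("pics/t15.png",im)
o=cv2.imread("pics/top0.png")
d=cv2.absdiff(o,im)
M=down(np.pi/2)
go([.6435,-.2206,.15],M);go([.6435,-.2206,.072],M)
E
```

```text
[ 0.64783698 -0.11244503  0.16244981] 0.8533294564358952 [-0.13203897  0.16223371 -0.07983712] 29.3
shift [ 0.0099 -0.0389  0.1013] turn [-1.2289  0.0109 -0.0044] deg 70.4
shift [ 0.0879 -0.0397  0.1008] turn [-1.2289  0.0109 -0.0044] deg 70.4
```

jog_arm([
  [0, 0, 0, -0.14, 0, 0, 50],
  [0, 0, 0, -0.28, 0, 0, 50],
  [0, -0.01, 0.03, -0.42, 0, 0, 50],
  [0, -0.02, 0.06, -0.56, 0, 0, 50],
  [0, -0.04, 0.1, -0.7, 0.005, -0.002, 50],
  [0.01, -0.039, 0.101, -0.84, 0.011, -0.004, 50],
  [0.01, -0.039, 0.101, -0.98, 0.011, -0.004, 50],
  [0.01, -0.039, 0.101, -1.12, 0.011, -0.004, 50],
  [0.01, -0.039, 0.101, -1.229, 0.011, -0.004, 50],
  [0.01, -0.039, 0.101, -1.229, 0.011, -0.004, 50],
  [0.01, -0.039, 0.101, -1.229, 0.011, -0.004, 50],
])

```text
time: 30.45
tool_pos: [0.6421, -0.2199, 0.1477]
tcp_rot: [0.003, 1.574, -0.001]
wrist_force: [0.3, -0.4, 1.0]
width: 0.499
```

```bash
python3 - <<'E'
from h import *
s,t,A=tool();print(t,s["width"],s["time"])
im=imaging.read_camera("wrist");cv2.imwrite("pics/w16.png",im)
M=down(np.pi/2)
go([.6425,-.2206,.071],M)
E
```

```text
[ 0.64212436 -0.2199043   0.14773798] 0.4994700064579497 30.45
shift [ 0.0773 -0.0007  0.0002] turn [-0.0021 -0.0023 -0.0013] deg 0.2
```

Descend, close on the rib.

jog_arm([
  [0.03, -0.001, 0, -0.002, -0.002, -0.001, 50],
  [0.055, -0.001, 0, -0.002, -0.002, -0.001, 50],
  [0.077, -0.001, 0, -0.002, -0.002, -0.001, 50],
  [0.077, -0.001, 0, -0.002, -0.002, -0.001, 50],
  [0.077, -0.001, 0, -0.002, -0.002, -0.001, 50],
  [0.077, -0.001, 0, -0.002, -0.002, -0.001, 5],
  [0.077, -0.001, 0, -0.002, -0.002, -0.001, 5],
  [0.077, -0.001, 0, -0.002, -0.002, -0.001, 5],
  [0.077, -0.001, 0, -0.002, -0.002, -0.001, 5],
  [0.077, -0.001, 0, -0.002, -0.002, -0.001, 5],
  [0.077, -0.001, 0, -0.002, -0.002, -0.001, 5],
], force=25)

```text
time: 31.6
tool_pos: [0.6436, -0.2213, 0.0733]
tcp_rot: [-0.0, 1.568, -0.001]
wrist_force: [0.0, 0.6, 6.4]
width: 0.107
```

jog_arm([
  [0, -0.01, 0, 0, 0, 0, 5],
  [0, -0.02, 0, 0, 0, 0, 5],
  [0, -0.03, 0, 0, 0, 0, 5],
  [0, -0.036, 0, 0, 0, 0, 5],
  [0, -0.04, 0, 0, 0, 0, 5],
  [0, -0.042, 0, 0, 0, 0, 5],
  [0, -0.044, 0, 0, 0, 0, 5],
  [0, -0.044, 0, 0, 0, 0, 5],
  [0, -0.044, 0, 0, 0, 0, 5],
])

```text
time: 32.5
tool_pos: [0.643, -0.2637, 0.0733]
tcp_rot: [0.002, 1.57, 0.001]
wrist_force: [-3.2, 5.6, 5.5]
width: 0.11
```

jog_arm([
  [0, -0.002, 0, 0, 0, 0, 5],
  [0, -0.003, 0, 0, 0, 0, 5],
  [0, -0.003, 0, 0, 0, 0, 5],
])

```text
time: 32.8
tool_pos: [0.643, -0.2638, 0.0733]
tcp_rot: [0.006, 1.57, 0.004]
wrist_force: [-2.2, 9.3, 4.7]
width: 0.111
```

jog_arm([
  [0, 0, 0, 0, 0, 0, 40],
  [0, 0, 0, 0, 0, 0, 40],
  [0, 0, 0, 0, 0, 0, 40],
  [0, 0, 0, 0, 0, 0, 40],
  [-0.03, 0, 0, 0, 0, 0, 40],
  [-0.05, 0, 0, 0, 0, 0, 40],
  [-0.05, 0.03, 0, 0, 0, 0, 0],
  [-0.05, 0.058, 0, 0, 0, 0, 0],
  [-0.05, 0.058, 0, 0, 0, 0, 0],
  [-0.05, 0.058, 0, 0, 0, 0, 0],
  [-0.05, 0.058, 0, 0, 0, 0, 0],
  [-0.05, 0.058, 0, 0, 0, 0, 0],
])

```text
time: 34.0
tool_pos: [0.643, -0.2072, 0.1235]
tcp_rot: [0.006, 1.57, 0.003]
wrist_force: [0.4, 0.8, -0.2]
width: -0.001
```

```bash
python3 - <<'E'
from h import *
s,t,A=tool();print(t,s["width"],s["wrist_force"],s["time"])
im=imaging.read_camera("scene");cv2.imwrite("pics/s17.png",cv2.resize(im[270:400,230:380],None,fx=5,fy=5,interpolation=cv2.INTER_CUBIC)[:600])
go([.6425,-.2055,.064],down(np.pi/2))
E
```

```text
[ 0.64297884 -0.20715925  0.12347894] -0.0010714176454084386 [ 0.43175314  0.77839693 -0.17626966] 34.0
shift [ 0.0595  0.0013 -0.0005] turn [-0.0019  0.0003 -0.0061] deg 0.4
```

View pics/s17.png

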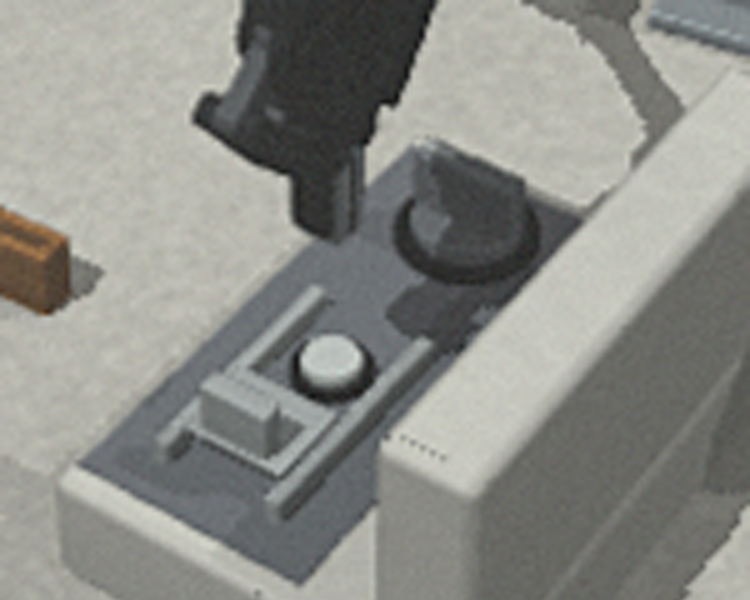

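Shutter fully open, button exposed at (335,358), knob back at rest. Press.

jog_arm([
  [0.03, 0.001, 0, 0, 0, -0.006, 0],
  [0.055, 0.001, 0, 0, 0, -0.006, 0],
  [0.06, 0.001, 0, 0, 0, -0.006, 0],
  [0.063, 0.001, 0, 0, 0, -0.006, 0],
  [0.066, 0.001, 0, 0, 0, -0.006, 0],
  [0.069, 0.001, 0, 0, 0, -0.006, 0],
  [0.071, 0.001, 0, 0, 0, -0.006, 0],
  [0.071, 0.001, 0, 0, 0, -0.006, 0],
])

```text
time: 34.85
tool_pos: [0.644, -0.2064, 0.0546]
tcp_rot: [0.001, 1.568, -0.002]
wrist_force: [-2.5, -0.5, 6.6]
width: 0.002
```

jog_arm([
  [0.002, 0, 0, 0, 0, 0, 0],
  [0.004, 0, 0, 0, 0, 0, 0],
  [0.005, 0, 0, 0, 0, 0, 0],
  [0.005, 0, 0, 0, 0, 0, 0],
])

```text
time: 35.25
tool_pos: [0.6441, -0.2065, 0.0543]
tcp_rot: [0.0, 1.568, -0.002]
wrist_force: [-11.8, 3.0, 21.3]
width: 0.0
```

Hard stop reached (21 N). Now back to the rib to close the shutter.

jog_arm([
  [-0.03, 0, 0, 0, 0, 0, 0],
  [-0.06, 0, 0, 0, 0, 0, 20],
  [-0.07, -0.03, 0, 0, 0, 0, 50],
  [-0.07, -0.057, -0.001, 0, 0, 0, 50],
  [-0.07, -0.057, -0.001, 0, 0, 0, 50],
  [-0.07, -0.057, -0.001, 0, 0, 0, 50],
  [-0.05, -0.057, -0.001, 0, 0, 0, 50],
  [-0.03, -0.057, -0.001, 0, 0, 0, 50],
  [-0.017, -0.057, -0.001, 0, 0, 0, 50],
  [-0.017, -0.057, -0.001, 0, 0, 0, 50],
  [-0.017, -0.057, -0.001, 0, 0, 0, 5],
  [-0.017, -0.057, -0.001, 0, 0, 0, 5],
  [-0.017, -0.057, -0.001, 0, 0, 0, 5],
  [-0.017, -0.057, -0.001, 0, 0, 0, 5],
  [-0.017, -0.057, -0.001, 0, 0, 0, 5],
  [-0.017, -0.057, -0.001, 0, 0, 0, 5],
], force=25)

```text
time: 36.85
tool_pos: [0.644, -0.2636, 0.0728]
tcp_rot: [-0.0, 1.566, -0.003]
wrist_force: [1.0, 1.9, 4.4]
width: 0.107
```

jog_arm([
  [0, 0.01, 0, 0, 0, 0, 5],
  [0, 0.02, 0, 0, 0, 0, 5],
  [0, 0.03, 0, 0, 0, 0, 5],
  [0, 0.038, 0, 0, 0, 0, 5],
  [0, 0.042, 0, 0, 0, 0, 5],
  [0, 0.045, 0, 0, 0, 0, 5],
  [0, 0.048, 0, 0, 0, 0, 5],
  [0, 0.048, 0, 0, 0, 0, 5],
  [0, 0.048, 0, 0, 0, 0, 5],
])

```text
time: 37.75
tool_pos: [0.6447, -0.2184, 0.0729]
tcp_rot: [-0.004, 1.564, -0.006]
wrist_force: [4.1, -9.1, -2.0]
width: 0.11
```

Shutter travelled 45 mm back to its stop. Release and go look at the spare pegs.

jog_arm([
  [0, 0, 0, 0, 0, 0, 40],
  [0, 0, 0, 0, 0, 0, 40],
  [0, 0, 0, 0, 0, 0, 40],
  [0, 0, 0, 0, 0, 0, 40],
  [-0.04, 0, 0, 0, 0, 0, 40],
  [-0.09, 0, 0, 0, 0, 0, 60],
  [-0.14, -0.02, -0.04, 0, 0, 0, 80],
  [-0.18, -0.04, -0.09, 0, 0.003, 0.006, 80],
  [-0.2, -0.06, -0.14, 0, 0.006, 0.006, 80],
  [-0.2, -0.06, -0.19, 0, 0.006, 0.006, 80],
  [-0.2, -0.06, -0.225, 0, 0.006, 0.006, 80],
  [-0.2, -0.06, -0.225, 0, 0.006, 0.006, 80],
  [-0.2, -0.06, -0.225, 0, 0.006, 0.006, 80],
])

```text
time: 39.05
tool_pos: [0.4159, -0.2768, 0.2725]
tcp_rot: [0.002, 1.57, -0.004]
wrist_force: [0.4, 0.4, 0.2]
width: 0.8
```

```bash
python3 - <<'E'
from h import *
s,t,A=tool();im=imaging.read_camera("wrist");cv2.imwrite("pics/w18.png",im)
print(t,s["time"]);L=pegs(im,s)
L=[l for l in L if l[2]>.075]
h,y,*_=max(L,key=lambda l:l[0][1]);p=h-.026*np.array([np.cos(y),np.sin(y)])
print(p);go([*p,.009],down(np.pi/2+y))
# tray corners from w6 (rim z .03)
st=dict(tool_pos=[.45177,.2355,.2997],tcp_rot=[-0.09,1.557,.097])
print(ray("wrist",[(315,11),(442,24),(303,156),(425,166)],.03,st).round(4)[:,:2].tolist())
E
```

```text
[ 0.41592379 -0.27677615  0.27254876] 39.05
hinge [ 0.4471 -0.4052] yaw deg 7.9 len 0.0827 w 0.044 0.017 848
hinge [ 0.4523 -0.3033] yaw deg -6.6 len 0.0816 w 0.044 0.017 892
hinge [ 0.4588 -0.195 ] yaw deg 2.4 len 0.0812 w 0.044 0.017 892
[ 0.43283752 -0.19608663]
shift [0.2633 0.081  0.0145] turn [-0.0458  0.0022  0.001 ] deg 2.6
[[0.2829, 0.215], [0.2794, 0.3298], [0.4098, 0.2179], [0.4051, 0.3405]]
```

jog_arm([
  [0.05, 0.04, 0.007, -0.046, 0.002, 0.001, 80],
  [0.1, 0.081, 0.015, -0.046, 0.002, 0.001, 80],
  [0.15, 0.081, 0.015, -0.046, 0.002, 0.001, 80],
  [0.19, 0.081, 0.015, -0.046, 0.002, 0.001, 80],
  [0.23, 0.081, 0.015, -0.046, 0.002, 0.001, 80],
  [0.255, 0.081, 0.015, -0.046, 0.002, 0.001, 80],
  [0.263, 0.081, 0.015, -0.046, 0.002, 0.001, 80],
  [0.263, 0.081, 0.015, -0.046, 0.002, 0.001, 80],
  [0.263, 0.081, 0.015, -0.046, 0.002, 0.001, 80],
  [0.263, 0.081, 0.015, -0.046, 0.002, 0.001, 10],
  [0.263, 0.081, 0.015, -0.046, 0.002, 0.001, 10],
  [0.263, 0.081, 0.015, -0.046, 0.002, 0.001, 10],
  [0.263, 0.081, 0.015, -0.046, 0.002, 0.001, 10],
  [0.263, 0.081, 0.015, -0.046, 0.002, 0.001, 10],
  [0.263, 0.081, 0.015, -0.046, 0.002, 0.001, 10],
  [0.263, 0.081, 0.015, -0.046, 0.002, 0.001, 10],
  [0.263, 0.081, 0.015, -0.046, 0.002, 0.001, 10],
  [0.2, 0.081, 0.015, -0.046, 0.002, 0.001, 10],
  [0.15, 0.081, 0.015, -0.046, 0.002, 0.001, 10],
], force=33)

```text
time: 41.0
tool_pos: [0.4315, -0.1953, 0.1095]
tcp_rot: [-0.032, 1.574, 0.035]
wrist_force: [0.6, -0.6, -0.2]
width: 0.235
```

```bash
python3 - <<'E'
from h import *
s,t,A=tool();print(t,s["width"],s["wrist_force"],s["time"])
go([.43,.08,.15],down(np.pi/2));go([.3195,.247,.12],down(np.pi/2));go([.3195,.247,.036],down(np.pi/2))
E
```

```text
[ 0.43152087 -0.19527176  0.10950906] 0.23525424421619023 [ 0.57937756 -0.58692297 -0.18842941] 41.0
shift [-0.04    0.2752  0.0101] turn [ 0.0426 -0.0031 -0.0018] deg 2.4
shift [-0.0094  0.4467 -0.0931] turn [ 0.0426 -0.0031 -0.0018] deg 2.4
shift [ 0.0746  0.4465 -0.0929] turn [ 0.0426 -0.0031 -0.0018] deg 2.4
```

jog_arm([
  [-0.04, 0.05, 0, 0, 0, 0, 10],
  [-0.04, 0.1, 0.005, 0.043, -0.003, -0.002, 10],
  [-0.04, 0.15, 0.01, 0.043, -0.003, -0.002, 10],
  [-0.04, 0.2, 0.01, 0.043, -0.003, -0.002, 10],
  [-0.04, 0.25, 0.01, 0.043, -0.003, -0.002, 10],
  [-0.04, 0.29, 0.005, 0.043, -0.003, -0.002, 10],
  [-0.04, 0.33, -0.02, 0.043, -0.003, -0.002, 10],
  [-0.03, 0.37, -0.05, 0.043, -0.003, -0.002, 10],
  [-0.02, 0.41, -0.08, 0.043, -0.003, -0.002, 10],
  [-0.01, 0.44, -0.093, 0.043, -0.003, -0.002, 10],
  [0.01, 0.447, -0.093, 0.043, -0.003, -0.002, 10],
  [0.04, 0.447, -0.093, 0.043, -0.003, -0.002, 10],
  [0.065, 0.447, -0.093, 0.043, -0.003, -0.002, 10],
  [0.075, 0.447, -0.093, 0.043, -0.003, -0.002, 10],
  [0.075, 0.447, -0.093, 0.043, -0.003, -0.002, 10],
  [0.075, 0.447, -0.093, 0.043, -0.003, -0.002, 10],
])

```text
time: 42.6
tool_pos: [0.3202, 0.2479, 0.0367]
tcp_rot: [0.001, 1.57, -0.0]
wrist_force: [0.3, 0.3, 0.0]
width: 0.238
```

```bash
python3 - <<'E'
from h import *
s,t,A=tool();print(t,s["width"],s["wrist_force"],s["time"])
im=imaging.read_camera("wrist");cv2.imwrite("pics/w19.png",im)
h=cv2.cvtColor(im,cv2.COLOR_BGR2HSV);m=cv2.inRange(h,(3,90,60),(25,255,255));v,u=np.nonzero(m[:,250:390]);print("orange",u.min()+250,u.max()+250,v.min(),v.max(),len(u))
E
```

```text
[0.32022903 0.24786352 0.03668476] 0.23768395645327875 [0.25886866 0.29742858 0.04651681] 42.6
orange 278 355 283 464 6005
```

Held over the tray. Release, rise, return to the pegs.

jog_arm([
  [0, 0, 0, 0, 0, 0, 40],
  [0, 0, 0, 0, 0, 0, 60],
  [0, 0, 0, 0, 0, 0, 60],
  [0, 0, 0, 0, 0, 0, 60],
  [0, 0, 0, 0, 0, 0, 60],
  [-0.04, 0, 0, 0, 0, 0, 60],
  [-0.09, 0, 0, 0, 0, 0, 60],
  [-0.14, 0, 0.01, 0, 0, 0, 60],
  [-0.19, -0.03, 0.04, 0, 0, 0, 80],
  [-0.22, -0.07, 0.07, 0, 0, 0, 80],
  [-0.23, -0.12, 0.1, 0, 0, 0, 80],
  [-0.23, -0.17, 0.12, 0, 0, 0, 80],
  [-0.23, -0.22, 0.12, 0, 0, 0, 80],
  [-0.23, -0.27, 0.12, 0, 0, 0, 80],
  [-0.23, -0.32, 0.12, 0, 0, 0, 80],
  [-0.23, -0.37, 0.11, 0, 0, 0, 80],
  [-0.23, -0.42, 0.1, 0, 0, 0, 80],
  [-0.23, -0.47, 0.1, 0, 0, 0, 80],
  [-0.23, -0.52, 0.1, 0, 0, 0, 80],
  [-0.23, -0.53, 0.1, 0, 0, 0, 80],
])

```text
time: 44.65
tool_pos: [0.4189, -0.2847, 0.2665]
tcp_rot: [0.003, 1.569, -0.001]
wrist_force: [0.3, 1.1, 0.7]
width: 0.799
```

```bash
python3 - <<'E'
from h import *
s,t,A=tool();im=imaging.read_camera("wrist");cv2.imwrite("pics/w20.png",im)
print(t,s["time"]);L=pegs(im,s)
L=[l for l in L if l[2]>.075]
h,y,*_=max(L,key=lambda l:l[0][1]);p=h-.026*np.array([np.cos(y),np.sin(y)])
print(p);go([*p,.009],down(np.pi/2+y))
E
```

```text
[ 0.41890932 -0.28474584  0.26648505] 44.65
hinge [ 0.447  -0.4057] yaw deg 9.8 len 0.0823 w 0.043 0.017 845
hinge [ 0.4519 -0.3033] yaw deg -6.5 len 0.0817 w 0.044 0.017 908
[ 0.42607524 -0.30030533]
shift [ 0.2575 -0.0088  0.0068] turn [0.1096 0.0021 0.0042] deg 6.3
```

jog_arm([
  [0.05, -0.009, 0.007, 0.11, 0.002, 0.004, 80],
  [0.1, -0.009, 0.007, 0.11, 0.002, 0.004, 80],
  [0.15, -0.009, 0.007, 0.11, 0.002, 0.004, 80],
  [0.19, -0.009, 0.007, 0.11, 0.002, 0.004, 80],
  [0.225, -0.009, 0.007, 0.11, 0.002, 0.004, 80],
  [0.25, -0.009, 0.007, 0.11, 0.002, 0.004, 80],
  [0.257, -0.009, 0.007, 0.11, 0.002, 0.004, 80],
  [0.257, -0.009, 0.007, 0.11, 0.002, 0.004, 80],
  [0.257, -0.009, 0.007, 0.11, 0.002, 0.004, 80],
  [0.257, -0.009, 0.007, 0.11, 0.002, 0.004, 10],
  [0.257, -0.009, 0.007, 0.11, 0.002, 0.004, 10],
  [0.257, -0.009, 0.007, 0.11, 0.002, 0.004, 10],
  [0.257, -0.009, 0.007, 0.11, 0.002, 0.004, 10],
  [0.257, -0.009, 0.007, 0.11, 0.002, 0.004, 10],
  [0.257, -0.009, 0.007, 0.11, 0.002, 0.004, 10],
  [0.257, -0.009, 0.007, 0.11, 0.002, 0.004, 10],
  [0.257, -0.009, 0.007, 0.11, 0.002, 0.004, 10],
  [0.2, -0.009, 0.007, 0.11, 0.002, 0.004, 10],
  [0.15, -0.009, 0.007, 0.11, 0.002, 0.004, 10],
])

```text
time: 46.6
tool_pos: [0.4246, -0.299, 0.1094]
tcp_rot: [0.092, 1.572, -0.088]
wrist_force: [1.1, -0.9, 0.1]
width: 0.238
```

```bash
python3 - <<'E'
from h import *
s,t,A=tool();print(t,s["width"],s["wrist_force"],s["time"])
go([.43,.08,.16],down(np.pi/2));go([.3195,.305,.16],down(np.pi/2));go([.3195,.305,.036],down(np.pi/2))
E
```

```text
[ 0.4246197  -0.29895087  0.10938897] 0.2384021124991656 [ 1.10808077 -0.86328633  0.13155347] 46.6
shift [-0.0498  0.3772 -0.0381] turn [-0.1144 -0.0034 -0.0021] deg 6.6
shift [-0.0489  0.5881 -0.1735] turn [-0.1144 -0.0034 -0.0021] deg 6.6
shift [ 0.0751  0.5879 -0.1731] turn [-0.1144 -0.0034 -0.0021] deg 6.6
```

jog_arm([
  [-0.05, 0.05, -0.005, 0, 0, 0, 10],
  [-0.05, 0.1, -0.01, -0.114, -0.003, -0.002, 10],
  [-0.05, 0.15, -0.015, -0.114, -0.003, -0.002, 10],
  [-0.05, 0.2, -0.02, -0.114, -0.003, -0.002, 10],
  [-0.05, 0.25, -0.025, -0.114, -0.003, -0.002, 10],
  [-0.05, 0.3, -0.03, -0.114, -0.003, -0.002, 10],
  [-0.05, 0.35, -0.035, -0.114, -0.003, -0.002, 10],
  [-0.05, 0.39, -0.045, -0.114, -0.003, -0.002, 10],
  [-0.05, 0.43, -0.07, -0.114, -0.003, -0.002, 10],
  [-0.05, 0.47, -0.1, -0.114, -0.003, -0.002, 10],
  [-0.05, 0.51, -0.13, -0.114, -0.003, -0.002, 10],
  [-0.05, 0.55, -0.16, -0.114, -0.003, -0.002, 10],
  [-0.05, 0.588, -0.173, -0.114, -0.003, -0.002, 10],
  [-0.05, 0.588, -0.173, -0.114, -0.003, -0.002, 10],
  [-0.02, 0.588, -0.173, -0.114, -0.003, -0.002, 10],
  [0.02, 0.588, -0.173, -0.114, -0.003, -0.002, 10],
  [0.055, 0.588, -0.173, -0.114, -0.003, -0.002, 10],
  [0.075, 0.588, -0.173, -0.114, -0.003, -0.002, 10],
  [0.075, 0.588, -0.173, -0.114, -0.003, -0.002, 10],
  [0.075, 0.588, -0.173, -0.114, -0.003, -0.002, 10],
])

```text
time: 48.6
tool_pos: [0.3201, 0.3048, 0.0366]
tcp_rot: [0.001, 1.571, -0.001]
wrist_force: [-0.1, 0.7, 0.1]
width: 0.234
```

jog_arm([
  [0, 0, 0, 0, 0, 0, 40],
  [0, 0, 0, 0, 0, 0, 60],
  [0, 0, 0, 0, 0, 0, 60],
  [0, 0, 0, 0, 0, 0, 60],
  [0, 0, 0, 0, 0, 0, 60],
  [-0.04, 0, 0, 0, 0, 0, 60],
  [-0.09, 0, 0, 0, 0, 0, 60],
  [-0.14, 0, 0.01, 0, 0, 0, 60],
  [-0.19, -0.03, 0.04, 0, 0, 0, 80],
  [-0.24, -0.06, 0.07, 0, 0, 0, 80],
  [-0.26, -0.06, 0.1, 0, 0, 0, 80],
  [-0.26, -0.06, 0.11, 0, 0, 0, 80],
  [-0.26, -0.06, 0.11, 0, 0, 0, 80],
])

```text
time: 49.9
tool_pos: [0.4333, 0.2446, 0.2995]
tcp_rot: [0.004, 1.566, -0.001]
wrist_force: [-0.6, 0.4, 0.2]
width: 0.798
```

```bash
python3 - <<'E'
from h import *
s,t,A=tool();im=imaging.read_camera("wrist");cv2.imwrite("pics/w21.png",im)
print(t,s["time"],s["width"]);pegs(im,s,.036)
clip(im,s,[.5465,.2965]);clip(im,s,[.557,.218],.05)
go([.42,-.3,.27],down(np.pi/2))
E
```

```text
[0.4333291  0.24458577 0.29950201] 49.9 0.7982568953165217
hinge [0.343  0.2501] yaw deg 0.6 len 0.082 w 0.044 0.017 1160
hinge [0.3438 0.3042] yaw deg 2.5 len 0.0814 w 0.045 0.018 1127
hinge [0.3484 0.4044] yaw deg 23.6 len 0.085 w 0.023 0.006 332
hinge [0.5169 0.3055] yaw deg 177.3 len 0.0658 w 0.006 0.006 315
hinge [0.5271 0.2844] yaw deg -165.5 len 0.0887 w 0.006 0.008 376
hinge [0.5276 0.2253] yaw deg 176.2 len 0.0655 w 0.006 0.007 298
hinge [0.5355 0.2038] yaw deg -166.2 len 0.0886 w 0.005 0.006 324
n 769 tail end -0.069 tips 0.0179 y at tips -0.0065 y tails -0.0195 0.0193
n 663 tail end -0.0705 tips 0.0151 y at tips -0.0076 y tails -0.0172 0.0209
shift [ 0.0269 -0.5446 -0.0096] turn [-0.0028  0.0008 -0.0008] deg 0.2
```

Two pegs lie flat in the tray; both clips unchanged. Now the last one.

jog_arm([
  [0.027, -0.545, -0.01, -0.003, 0.001, -0.001, 80],
  [0.027, -0.545, -0.01, -0.003, 0.001, -0.001, 80],
  [0.027, -0.545, -0.01, -0.003, 0.001, -0.001, 80],
  [0.027, -0.545, -0.01, -0.003, 0.001, -0.001, 80],
  [0.027, -0.545, -0.01, -0.003, 0.001, -0.001, 80],
  [0.027, -0.545, -0.01, -0.003, 0.001, -0.001, 80],
  [0.027, -0.545, -0.01, -0.003, 0.001, -0.001, 80],
  [0.027, -0.545, -0.01, -0.003, 0.001, -0.001, 80],
  [0.027, -0.545, -0.01, -0.003, 0.001, -0.001, 80],
  [0.027, -0.545, -0.01, -0.003, 0.001, -0.001, 80],
  [0.027, -0.545, -0.01, -0.003, 0.001, -0.001, 80],
  [0.027, -0.545, -0.01, -0.003, 0.001, -0.001, 80],
  [0.027, -0.545, -0.01, -0.003, 0.001, -0.001, 80],
  [0.027, -0.545, -0.01, -0.003, 0.001, -0.001, 80],
])

```text
time: 51.35
tool_pos: [0.419, -0.2984, 0.2687]
tcp_rot: [0.001, 1.573, 0.003]
wrist_force: [0.0, -0.5, -0.5]
width: 0.796
```

```bash
python3 - <<'E'
from h import *
s,t,A=tool();im=imaging.read_camera("wrist");cv2.imwrite("pics/w22.png",im)
print(t,s["time"]);L=pegs(im,s)
L=[l for l in L if l[2]>.075]
h,y,*_=max(L,key=lambda l:l[0][1]);p=h-.026*np.array([np.cos(y),np.sin(y)])
print(p);go([*p,.009],down(np.pi/2+y))
E
```

```text
[ 0.41904484 -0.29843995  0.26873356] 51.35
hinge [ 0.4474 -0.4057] yaw deg 9.8 len 0.0815 w 0.043 0.017 822
[ 0.42181613 -0.41011749]
shift [ 0.26   -0.1121  0.0026] turn [-0.1689 -0.0012 -0.0014] deg 9.7
```

jog_arm([
  [0.03, -0.04, 0.001, -0.08, -0.001, -0.001, 80],
  [0.07, -0.08, 0.002, -0.169, -0.001, -0.001, 80],
  [0.11, -0.112, 0.003, -0.169, -0.001, -0.001, 80],
  [0.16, -0.112, 0.003, -0.169, -0.001, -0.001, 80],
  [0.2, -0.112, 0.003, -0.169, -0.001, -0.001, 80],
  [0.235, -0.112, 0.003, -0.169, -0.001, -0.001, 80],
  [0.255, -0.112, 0.003, -0.169, -0.001, -0.001, 80],
  [0.26, -0.112, 0.003, -0.169, -0.001, -0.001, 80],
  [0.26, -0.112, 0.003, -0.169, -0.001, -0.001, 80],
  [0.26, -0.112, 0.003, -0.169, -0.001, -0.001, 10],
  [0.26, -0.112, 0.003, -0.169, -0.001, -0.001, 10],
  [0.26, -0.112, 0.003, -0.169, -0.001, -0.001, 10],
  [0.26, -0.112, 0.003, -0.169, -0.001, -0.001, 10],
  [0.26, -0.112, 0.003, -0.169, -0.001, -0.001, 10],
  [0.26, -0.112, 0.003, -0.169, -0.001, -0.001, 10],
  [0.26, -0.112, 0.003, -0.169, -0.001, -0.001, 10],
  [0.26, -0.112, 0.003, -0.169, -0.001, -0.001, 10],
  [0.2, -0.112, 0.003, -0.169, -0.001, -0.001, 10],
  [0.15, -0.112, 0.003, -0.169, -0.001, -0.001, 10],
])

```text
time: 53.3
tool_pos: [0.4218, -0.4087, 0.1093]
tcp_rot: [-0.132, 1.57, 0.135]
wrist_force: [1.6, -1.3, -0.1]
width: 0.233
```

```bash
python3 - <<'E'
from h import *
s,t,A=tool();print(t,s["width"],s["wrist_force"],s["time"],s["q"].round(2))
go([.43,.08,.18],down(np.pi/2))
E
```

```text
[ 0.4217938  -0.40867907  0.10931379] 0.2333976609277673 [ 1.5590317  -1.29837857 -0.08506188] 53.3 [-0.81  0.21  1.91 -0.    1.03 -2.55]
shift [-0.0698  0.4804  0.0905] turn [ 0.1699 -0.0031 -0.0022] deg 9.7
```

jog_arm([
  [-0.03, 0.03, 0.006, 0.1, -0.001, -0.001, 10],
  [-0.07, 0.08, 0.015, 0.17, -0.003, -0.002, 10],
  [-0.07, 0.13, 0.025, 0.17, -0.003, -0.002, 10],
  [-0.07, 0.18, 0.034, 0.17, -0.003, -0.002, 10],
  [-0.07, 0.23, 0.043, 0.17, -0.003, -0.002, 10],
  [-0.07, 0.28, 0.053, 0.17, -0.003, -0.002, 10],
  [-0.07, 0.33, 0.062, 0.17, -0.003, -0.002, 10],
  [-0.07, 0.38, 0.071, 0.17, -0.003, -0.002, 10],
  [-0.07, 0.43, 0.081, 0.17, -0.003, -0.002, 10],
  [-0.07, 0.48, 0.09, 0.17, -0.003, -0.002, 10],
  [-0.07, 0.48, 0.09, 0.17, -0.003, -0.002, 10],
])

```text
time: 54.4
tool_pos: [0.4297, 0.0832, 0.1818]
tcp_rot: [-0.001, 1.568, 0.004]
wrist_force: [0.1, -1.0, -0.9]
width: 0.235
```

```bash
python3 - <<'E'
from h import *
s,t,A=tool();print(t,s["width"],s["time"],s["q"].round(2))
M=down(0.)
go([.42,.2,.18],M);go([.344,.302,.18],M);go([.344,.302,.055],M)
E
```

```text
[0.42965117 0.08322108 0.18182535] 0.23523178379283857 54.4 [ 0.13 -0.16  2.14  0.    1.16 -1.44]
shift [ 0.002   0.1168 -0.0093] turn [ 1.574e+00  7.000e-04 -4.000e-03] deg 90.2
shift [ 0.002  0.219 -0.085] turn [ 1.574e+00  7.000e-04 -4.000e-03] deg 90.2
shift [ 0.127   0.2188 -0.0853] turn [ 1.574e+00  7.000e-04 -4.000e-03] deg 90.2
```

jog_arm([
  [0, 0.02, 0, 0.14, 0, 0, 10],
  [0, 0.05, -0.004, 0.28, 0, 0, 10],
  [0, 0.08, -0.006, 0.42, 0, 0, 10],
  [0, 0.117, -0.01, 0.56, 0, 0, 10],
  [0, 0.15, -0.03, 0.7, 0, 0, 10],
  [0, 0.18, -0.05, 0.84, 0, 0, 10],
  [0, 0.2, -0.07, 0.98, 0, -0.002, 10],
  [0, 0.219, -0.085, 1.12, 0, -0.004, 10],
  [0, 0.219, -0.085, 1.26, 0.001, -0.004, 10],
  [0, 0.219, -0.085, 1.4, 0.001, -0.004, 10],
  [0.01, 0.219, -0.085, 1.54, 0.001, -0.004, 10],
  [0.02, 0.219, -0.085, 1.574, 0.001, -0.004, 10],
  [0.06, 0.219, -0.085, 1.574, 0.001, -0.004, 10],
  [0.1, 0.219, -0.085, 1.574, 0.001, -0.004, 10],
  [0.12, 0.219, -0.085, 1.574, 0.001, -0.004, 10],
  [0.132, 0.219, -0.085, 1.574, 0.001, -0.004, 10],
  [0.132, 0.219, -0.085, 1.574, 0.001, -0.004, 10],
  [0.132, 0.219, -0.085, 1.574, 0.001, -0.004, 10],
])

```text
time: 56.2
tool_pos: [0.3453, 0.3029, 0.0513]
tcp_rot: [1.211, 1.209, -1.207]
wrist_force: [-0.3, 0.2, 0.5]
width: 0.235
```

```bash
python3 - <<'E'
from h import *
s,t,A=tool();print(t,s["width"],s["wrist_force"],s["time"],s["q"].round(2))
E
```

```text
[0.34528021 0.30291502 0.05126406] 0.23539336108203582 [-0.26936932  0.24335763  0.48341371] 56.2 [0.67 0.05 2.22 0.   0.87 0.67]
```

jog_arm([
  [0, 0, 0, 0, 0, 0, 35],
  [0, 0, 0, 0, 0, 0, 45],
  [0, 0, 0, 0, 0, 0, 60],
  [0, 0, 0, 0, 0, 0, 60],
  [0, 0, 0, 0, 0, 0, 60],
  [-0.04, 0, 0, 0, 0, 0, 60],
  [-0.09, 0, 0, 0, 0, 0, 60],
  [-0.14, 0.02, 0.01, -0.14, 0, 0, 60],
  [-0.19, 0.04, 0.02, -0.28, 0, 0, 60],
  [-0.24, 0.06, 0.04, -0.42, 0, 0, 60],
  [-0.25, 0.09, 0.058, -0.56, 0, 0, 60],
  [-0.25, 0.09, 0.058, -0.7, 0, 0, 60],
  [-0.25, 0.09, 0.058, -0.84, 0, 0, 60],
  [-0.25, 0.09, 0.058, -0.98, 0, 0, 60],
  [-0.25, 0.09, 0.058, -1.12, 0, 0, 60],
  [-0.25, 0.09, 0.058, -1.26, 0, 0, 60],
  [-0.25, 0.09, 0.058, -1.4, 0, 0, 60],
  [-0.25, 0.09, 0.058, -1.54, 0, 0, 60],
  [-0.25, 0.09, 0.058, -1.57, 0, 0, 60],
  [-0.25, 0.09, 0.058, -1.57, 0, 0, 60],
])

```text
time: 58.2
tool_pos: [0.4348, 0.2445, 0.3011]
tcp_rot: [0.002, 1.57, 0.0]
wrist_force: [-0.1, 0.4, 0.3]
width: 0.603
```

```bash
python3 - <<'E'
from h import *
s,t,A=tool();im=imaging.read_camera("wrist");cv2.imwrite("pics/w23.png",im)
print(t,s["time"],s["wrist_force"]);clip(im,s,[.5465,.2965]);clip(im,s,[.557,.218],.05)
sc=imaging.read_camera("scene");tp=imaging.read_camera("top")
# knob/shutter vs start in scene picture
o=cv2.imread("pics/scene0.png");d=cv2.absdiff(o,sc).max(2);print("dryer diff px",(d[280:400,240:385]>40).sum())
c=np.zeros((600,800,3),np.uint8)
c[:480,:540]=cv2.resize(im[0:320,180:540],None,fx=1.5,fy=1.5);
c[:260,545:800]=cv2.resize(sc[275:405,245:372],(255,260));c[265:600,545:800]=cv2.resize(tp[140:310,190:319],(255,335))
cv2.imwrite("pics/z23.png",c)
E
```

```text
[0.43477052 0.2444599  0.30112174] 58.2 [-0.10570909  0.35218498  0.29139311]
n 782 tail end -0.0729 tips 0.0176 y at tips -0.0052 y tails -0.0196 0.0193
n 657 tail end -0.0737 tips 0.0151 y at tips -0.0078 y tails -0.0173 0.0205
dryer diff px 653
```

View pics/z23.png

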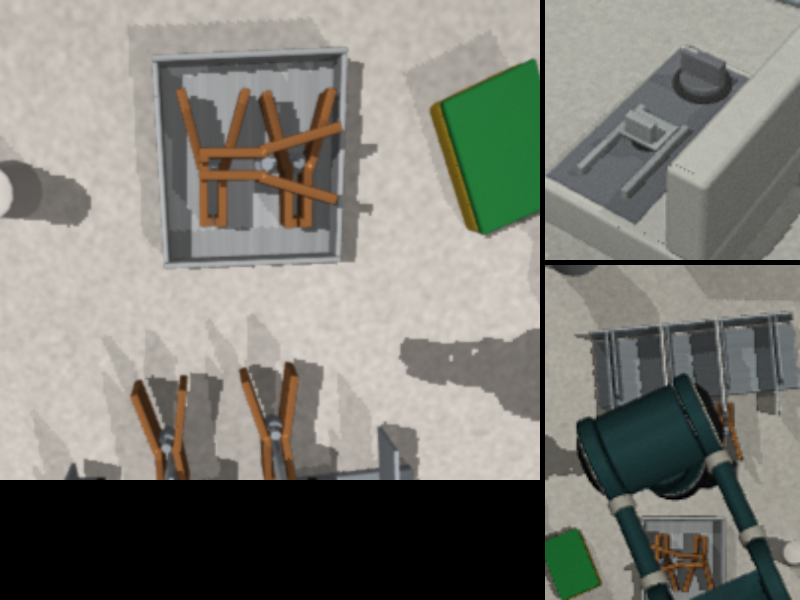

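All three spares are in the tray (the third lies across the other two, its hinge at about (268,165), inside the walls). The knob is back, the shutter is closed and both clips are in place. I'll check that nothing is still moving, then hand in.

```bash
python3 - <<'E'
from h import *
a=cv2.imread("pics/w23.png");b=imaging.read_camera("wrist")
d=(cv2.absdiff(a,b).max(2)>40).sum();print("moved px",d)
if d<60: finish_job();print("handed in")
E
```

```text
moved px 267
```

jog_arm([
  [0, 0, 0, 0, 0, 0, 60],
  [0, 0, 0, 0, 0, 0, 60],
  [0, 0, 0, 0, 0, 0, 60],
  [0, 0, 0, 0, 0, 0, 60],
  [0, 0, 0, 0, 0, 0, 60],
])

```text
time: 58.9
tool_pos: [0.4348, 0.2445, 0.3012]
tcp_rot: [0.002, 1.569, -0.0]
wrist_force: [0.2, 0.3, -1.0]
width: 0.6
```

```bash
python3 - <<'E'
from h import *
a=imaging.read_camera("wrist");[imaging.read_camera("top") for _ in range(6)];b=imaging.read_camera("wrist")
m=lambda i:cv2.inRange(cv2.cvtColor(i,cv2.COLOR_BGR2HSV),(3,90,90),(25,255,255))
d=cv2.absdiff(a,b).max(2)>40;print(d.sum(),"orange changed in tray",(m(a)!=m(b))[0:190,270:420].sum(),"centroids",[np.argwhere(m(i)[:190,270:420]).mean(0).round(2) for i in(a,b)])
E
```

```text
2 orange changed in tray 18 centroids [array([105.38,  82.82]), array([105.46,  82.84])]
```

Nothing is moving. Handing in.

```bash
python3 -c "
from workcell import finish_job
finish_job();print('handed in')"
```

```text
the job is handed in; nothing more can be done
handed in
```

I carried out every step and handed the job in at about 59 s of the 208 s; no verdict comes back, so the result below rests on my own checks.

- **Lids:** Only slots 2 and 3 held lids. Each is now pegged to its post. By the wrist camera the jaw tips are about 10–18 mm past the front edges. The first release on lid 3 looked too shallow, so I regripped both pegs and pushed them deeper. Peg contact forces can't be read, so grip on lid and post is judged from the pictures only.
- **Blower:** I turned the knob 1.23 rad to its stop and it sprang back. I slid the shutter open to its stop, pressed the button to a hard stop (21 N), and slid the shutter back 45 mm to its stop. The last picture shows the knob at rest and the shutter closed.
- **Spare pegs:** All three are in the tray, two lying flat and the third across them.

**Other checks**
- The first check for motion before hand-in showed 267 changed pixels, over my limit. A repeat showed 2, so I took it as the arm settling.
- Joint 6 read −2.55 rad while I picked up the last peg, right at its range limit. I saw no sign that it passed the limit.
- I noticed no disturbance to the sponge, shaker or soap bottle, but did not measure their positions again.

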